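# Rebuild the spine demonstration model

## Robot

A 6-joint arm with a two-finger parallel gripper is mounted at the origin on the work surface. World frame = base frame: x ahead of the robot, y to its left, z up, the work surface at z = 0. Lengths are in m, angles in rad, forces in N, time in s.
With the tool pointing down it reaches from about 0.3 to 0.875 m from the base axis. Payload 6.4 kg.
Tool frame: the origin (TCP) lies between the finger pads; the fingertips stand 8 mm ahead of it and the grasp point (between the pads) lies 11 mm behind it; z points along the fingers, y is the direction in which the jaws open and shut (so a half turn about z gives the same grasp; the last joint's range is limited). The gripper opens to 85 mm and grips with 20 to 120 N. Pads are 22 mm wide; open, the fingers measure 114 mm over their backs; the gripper's body (76 mm by 85 mm) begins 54 mm behind the grasp point. The pads swing forward as they close: fully open they stand 13 mm farther back than shut.
Start: joints at [1.052, 0.181, 1.607, -0, 1.354, -0.206], TCP at [0.177, 0.547, 0.203] pointing down, gripper open.
Joint ranges: [-2.99, 2.99], [-0.89, 2.07], [0.3, 2.58], [-1.14, 4.28], [0, 2.63], [-3.12, 3.12]. Speed limits (rad/s): [2.57, 2.57, 3.01, 3.14, 3.14, 3.14].

## Interface

Orientations are given as a unit quaternion [w, x, y, z].
In Python, from bench import monitor, viewer, workorder, spotter gives the robot as it stands. The module is installed in compiled form; this text tells all that it offers.
- The arm moves only by the tool move_arm, never from a script. Its argument "motion" is a list of rows, each a list of 3 entries, a list of its own where there are three numbers: the shift along the tool's x, y, z in units of 60 mm (1.0 is 60 mm), then the turn, a rotation vector about the tool's x, y, z in units of 8 degrees (1.0 is 8 degrees), then the opening in per cent of the stroke, from 0 (shut) to 100 (fully open). In form: [[[dx, dy, dz], [rx, ry, rz], grip], ...]. A call has 1 to 10 rows; each row is the pose to reach, as a shift and turn from the pose commanded when the call began, along the tool's axes at that moment; what a row does not reach only later rows make up. A row lasts 1/8 s, in which the tool goes at most 62.5 mm and 10.7 degrees, less where a joint would pass 70% of its speed; a pose out of reach is approached as far as the arm can. A call with a gripper value outside its range is refused whole. The fingers move at their own pace and stop on an object; the grip force is fixed at half the most. Time passes only in rows, so rows that repeat a pose let the fingers close. It gives the time, the measured TCP pose, the force and the opening at its end, in the units of the state.
- monitor.get_obs(): the state, without advancing time (a new reading comes with each control period).
- viewer.camera(name): name is "scene" or "top"; returns the picture (480x640x3 uint8, blue, green, red); there is no depth.
- viewer.calibration(name): a dict with "fovy" (degrees; the focal length in pixels is half the picture's height over the tangent of half this angle, whatever the lens; pixels are square), "cx", "cy" (the principal point, pixels), "distortion" ([k1, k2, p1, p2, k3] as OpenCV has them; the pictures are not rectified), "extrinsics" (4x4, takes a point from camera to world coordinates). Camera axes: x right, y down, z forward; pixel columns grow to the right and rows downward; lengths in m; the calibration is good to about 2 mm. A picture is of the moment at which its call begins. calibration takes no time and is no camera call.
- workorder.hand_in(): hands the job in, once; it reports no verdict.
Trained networks look in the newest picture that a camera, given by its name, has taken for a name from the list of things; names that differ only in an ending like _2 or _b are one class to them, and where a whole thing is asked for, a point or a joint stands for the part that bears it (a point fixed in the world has none). Each returns a list of dicts, best first, with "score" (0 to 1); they miss things now and then, are a little off and sometimes report something else, mostly with a low value. They report only what shows in the picture. A call takes as long as a camera call. They do not tell look-alikes from the thing itself.
- spotter.search_frame(camera, name): "centre" ([column, row] as shares, 0 to 1, of the picture: columns of its width, rows of its height, amid what is visible of it).
- spotter.outline_of(camera, name): "region" (480x640 bool, what is visible of it) and "centre" ([column, row] as shares, 0 to 1, of the picture: columns of its width, rows of its height, amid what is visible of it).
The state is a dict: "time_s": time; "q": joint angles; "dq": joint speeds; "joint_efforts": joint torques, N m; "eef_pos": TCP position; "eef_rot": TCP orientation; "wrist_force": force on the tool from outside, world axes, zero at the start; "torque": the same for the moment, N m; "opening": opening from 0.0 (shut) to 1.0 (fully open).
Only numpy, scipy, OpenCV 4.12 (cv2) and the standard library are available. Lean on these libraries where they do the work, as an engineer would, in place of code of your own. Each camera call takes 0.05 s, during which the arm holds its last target. There are 200 camera calls.

## Task

Rebuild the spine model on the post of the round wooden stand, one piece at a time from the bottom up: the blue disc first, then the big ivory vertebra, then the red disc, then the small yellow vertebra on top, each lying flat on the one below. Turn both vertebrae so that their single rear spikes point roughly the way the brass tab on the stand points. Leave the espresso cup and the gel bottle standing where they are.

Things in the scene. Friction and masses are not known exactly. Their poses are not given: they have to be found in the camera images.
- stand: fixed dark wooden round base, 110 mm across, 15 mm thick, with an upright steel post in its centre, 12 mm in diameter, its top 75 mm above the table, the last 12 mm tapering. A brass tab 24 mm wide, 10 mm high sticks out of its edge to 80 mm from the centre, in its own +x. Origin: centre of its underside; z up. The full stack of pieces (76 mm) hides the post.
- blue_disc: plain blue model spinal disc lying flat: a ring 48 mm across and 12 mm high with a vertical through hole 22 mm in diameter. Origin: centre of its underside; z up. About 0.05 kg.
- big_vertebra: big ivory-coloured vertebra lying flat: a ring 54 mm across, 26 mm high, with an upright 22 mm through hole; behind it (its own +x, from 27 mm on) a bony arch with wings reaching 39 mm to either side and one single spike ending 62 mm from the centre in +x. Origin: centre of the ring's underside; z up. The ring's sides in its own +y and -y are free to grip. About 0.1 kg.
- red_disc: red model spinal disc lying flat: a ring 48 mm across and 12 mm high with a vertical through hole 22 mm in diameter and a small bulge, 16 mm wide, sticking 6 mm out of its edge in its own +x (grip it across its own y axis; on the post it may be turned any way). Origin: centre of its underside; z up. About 0.05 kg.
- small_vertebra: small yellow vertebra lying flat: a ring 44 mm across, 24 mm high, with an upright 22 mm through hole; behind it (its own +x, from 22 mm on) a bony arch with wings reaching 39 mm to either side and one single spike ending 62 mm from the centre in +x. Origin: centre of the ring's underside; z up. The ring's sides in its own +y and -y are free to grip. About 0.1 kg.
- big_tip (a point): end of the big vertebra's spike, 62 mm from its centre in its own +x and 13 mm above its underside
- small_tip (a point): end of the small vertebra's spike, 62 mm from its centre in its own +x and 12 mm above its underside
- cup: white espresso cup, 62 mm across and 58 mm high, with a handle, standing loose among the pieces; to be left alone. Origin: centre of its underside.
- gel: clear bottle of hand gel with a blue cap, 56 mm across and 130 mm high, loose, at the left; to be left alone. Origin: centre of its underside.
Not all that is in view belongs to the job. Of the things that look like the big_vertebra, the largest one is meant. Of the things that look like the red_disc, take the one that is farthest from the robot's base at the start.

How it is judged:
By the outcome, as a careful person would: the job done as asked, in the order asked, and still so for the second after the job is handed in, with the robot touching nothing.
It also fails if it takes over 115 s, if anything falls off the work surface, if the arm or the gripper's body presses on something with over 40 N, if the wrist force passes 120 N, or if a joint passes its speed limit or range.

## Working session

There is one attempt and no reset: what is moved stays moved. The work goes in short steps, Python scripts to look and compute and a tool call to move; the robot and the scene stay as the last step left them, time stands still between calls to the robot, and variables do not carry over. Pictures are saved under pics/ and viewed, about 12 in all and at most 16, crops included, and the job is handed in when it is done.

Besides the shell and the picture viewer there is one more tool, called after "Emit:" as a command line: name --argument value ..., lists and objects as JSON in quotes. move_arm: Moves the arm, as the interface text tells. Its arguments: {"type":"object","properties":{"motion":{"type":"array","items":{"type":"array"}}},"required":["motion"]}

```bash
mkdir -p pics
cat > h.py <<'E'
import numpy as np, cv2
from bench import monitor, viewer, workorder, spotter
def cal(n):
    c=viewer.calibration(n); f=240/np.tan(np.radians(c['fovy'])/2)
    K=np.array([[f,0,c['cx']],[0,f,c['cy']],[0,0,1]]); return K,np.array(c['distortion'],float),np.array(c['extrinsics'])
def ray(n,px,z):
    K,d,E=cal(n); p=cv2.undistortPoints(np.array(px,float).reshape(-1,1,2),K,d).reshape(-1,2)
    v=np.c_[p,np.ones(len(p))]@E[:3,:3].T; o=E[:3,3]
    return o+v*((z-o[2])/v[:,2])[:,None]
def proj(n,P):
    K,d,E=cal(n); R=E[:3,:3].T; t=-R@E[:3,3]
    return cv2.projectPoints(np.array(P,float).reshape(-1,3),cv2.Rodrigues(R)[0],t,K,d)[0].reshape(-1,2)
E
python3 - <<'E'
from h import *
for n in('scene','top'):
    cv2.imwrite(f'pics/{n}0.png',viewer.camera(n)); K,d,E=cal(n); print(n,K[0,0],d,E.round(3).tolist())
    for t in('stand','blue_disc','big_vertebra','red_disc','small_vertebra','cup','gel'):
        for r in spotter.search_frame(n,t):
            px=np.array(r['centre'])*[640,480]; print(t,round(r['score'],2),px.round(),ray(n,px,.01)[0].round(3))
print(monitor.get_obs())
E
```

```text
scene 438.4288758016744 [-0.03619815  0.          0.          0.          0.        ] [[-0.81, 0.402, -0.426, 0.904], [0.586, 0.562, -0.584, 0.594], [0.005, -0.723, -0.691, 0.631], [0.0, 0.0, 0.0, 1.0]]
stand 0.83 [429. 289.] [0.416 0.295 0.01 ]
blue_disc 0.81 [281. 306.] [0.661 0.169 0.01 ]
big_vertebra 0.93 [353. 188.] [ 0.33  -0.028  0.01 ]
big_vertebra 0.92 [317. 218.] [0.466 0.011 0.01 ]
big_vertebra 0.72 [293. 190.] [ 0.453 -0.104  0.01 ]
red_disc 0.61 [207. 216.] [ 0.659 -0.133  0.01 ]
red_disc 0.55 [250. 202.] [ 0.555 -0.124  0.01 ]
small_vertebra 0.83 [251. 154.] [ 0.452 -0.298  0.01 ]
small_vertebra 0.34 [397. 414.] [0.633 0.436 0.01 ]
cup 0.62 [220. 252.] [ 0.687 -0.016  0.01 ]
gel 0.92 [398. 415.] [0.632 0.438 0.01 ]
top 469.753101265765 [0.00317699 0.         0.         0.         0.        ] [[-0.023, -0.998, 0.06, 0.485], [-1.0, 0.024, 0.014, 0.08], [-0.016, -0.06, -0.998, 0.949], [0.0, 0.0, 0.0, 1.0]]
stand 0.81 [227. 315.] [0.397 0.282 0.01 ]
blue_disc 0.81 [286. 190.] [0.645 0.16  0.01 ]
big_vertebra 0.88 [365. 273.] [0.474 0.006 0.01 ]
big_vertebra 0.78 [426. 285.]
[... 306 characters left out ...]
0.01 ]
{'time_s': 0.8, 'q': array([ 1.05171877e+00,  1.80779017e-01,  1.60700955e+00,  1.80754387e-05,
        1.35377741e+00, -2.06305933e-01]), 'dq': array([-4.73186886e-04, -1.55695449e-04, -1.00555619e-03, -5.31273913e-04,
        2.93323029e-04,  7.77341801e-05]), 'joint_efforts': array([-2.80410732e-04, -4.44820011e+01, -3.51647866e+01, -5.99332434e-04,
        9.53695780e-04, -2.55142766e-05]), 'eef_pos': array([0.1769165 , 0.5471275 , 0.20269564]), 'eef_rot': array([-3.52060919e-06,  1.55751072e-01,  9.87796337e-01,  1.55983635e-05]), 'wrist_force': array([ 0.83243871, -0.80266831,  0.29958323]), 'torque': array([ 0.02150718, -0.03022488,  0.04189897]), 'opening': 1.0014382531211148}
```

View pics/top0.png

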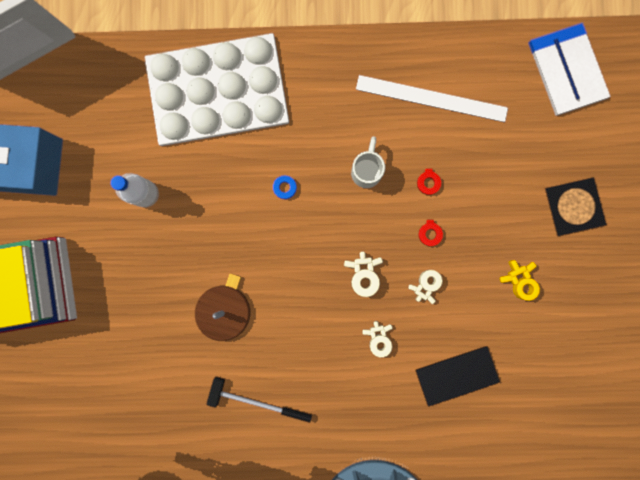

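View pics/scene0.png

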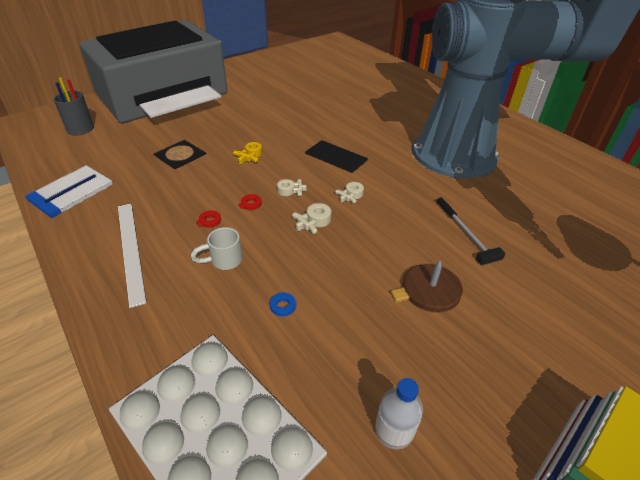

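The big-vertebra look-alikes in the top view are at (365,275), (427,287) and (380,340). (365,275) is the largest. The two red discs are at (429,182) and (431,234). (429,182) is farther from the base, at 0.675 m against 0.56 m. I'll confirm both in an enlarged crop and fit the poses.

```bash
cat >> h.py <<'E'
from scipy.optimize import minimize
S=6
def colmask(im,c):
    h,s,v=[a.astype(int) for a in cv2.split(cv2.cvtColor(im,cv2.COLOR_BGR2HSV))]
    return {'blue':(h>95)&(h<130)&(s>120),'red':((h<6)|(h>172))&(s>170)&(v>90),
      'yellow':(h>20)&(h<35)&(s>170)&(v>130),'ivory':(s<95)&(v>120)}[c]
def fit(imgs,c,p0,R,H,z0=0.,vert=False,win=.085):
    """fit ring centre (x,y) by silhouettes; returns fits and yaw (spike / bulge)"""
    th=np.linspace(0,2*np.pi,72,endpoint=False); C=np.c_[np.cos(th),np.sin(th),0*th]
    crops={}
    for n,im in imgs.items():
        b=proj(n,np.array([p0[0],p0[1],z0])+win*C); lo=np.floor(b.min(0)).astype(int); hi=np.ceil(b.max(0)).astype(int)
        lo=np.maximum(lo,0); cr=cv2.resize(im[lo[1]:hi[1],lo[0]:hi[0]],None,fx=S,fy=S,interpolation=cv2.INTER_CUBIC)
        m=colmask(cr,c).astype(np.uint8)
        k,lab,st,ce=cv2.connectedComponentsWithStats(m)
        cen=(proj(n,[*p0,z0+H/2])[0]-lo+.5)*S
        near=[np.min(np.hypot(*(np.argwhere(lab==i)[:,::-1]-cen).T)) if st[i,4]>150 else 1e9 for i in range(1,k)]
        m=(lab==1+int(np.argmin(near)))
        crops[n]=(lo,m)
    def px(n,P): return np.round((proj(n,P)-crops[n][0]+.5)*S-.5).astype(np.int32)
    def cost(p,ns,yaw):
        t=0
        for n in ns:
            lo,m=crops[n]; P=np.array([p[0],p[1],z0]); up=np.array([0,0,H]); Z=np.zeros(m.shape,np.uint8)
            o=cv2.fillConvexPoly(Z.copy(),cv2.convexHull(np.r_[px(n,P+R*C),px(n,P+up+R*C)]),1)
            a=cv2.fillPoly(Z.copy(),[px(n,P+.011*C)],1)&cv2.fillPoly(Z.copy(),[px(n,P+up+.011*C)],1)
            w=np.ones(m.shape,bool)
            if yaw is not None:
                d=np.array([np.cos(yaw),np.sin(yaw),0]); e=np.array([-d[1],d[0],0]); k=R*.7
                for z in(0,H): w&=cv2.fillPoly(Z.copy(),[px(n,np.array([P+[0,0,z]+k*d-.06*e,P+[0,0,z]+.09*d-.06*e,P+[0,0,z]+.09*d+.06*e,P+[0,0,z]+k*d+.06*e]))],1)==0
            t+=((o&(1-a)).astype(bool)^m)[w].sum()/S**2
        return t
    out={}
    p=np.array(p0,float); yaw=None
    for it in range(3 if vert else 1):
        for ns in ([[*imgs]] if it<2 and vert else [[*imgs]]+[[n] for n in imgs]):
            r=minimize(cost,p,args=(ns,yaw),method='Nelder-Mead',options=dict(initial_simplex=[p,p+[.012,0],p+[0,.012]],xatol=1e-4,fatol=.01))
            out['+'.join(ns)]=(r.x.round(4),round(r.fun,1))
        p=out['+'.join(imgs)][0].astype(float)
        ys={}
        for n in imgs:
            lo,m=crops[n]; q=np.argwhere(m)[:,::-1]/S+lo-.5+.5/S
            W=ray(n,q,z0+H/2)[:,:2]-p; r=np.hypot(*W.T); far=W[r>r.max()-.003].mean(0); ys[n]=(np.arctan2(far[1],far[0]),r.max())
        out['yaw']={n:np.round(v,3) for n,v in ys.items()}
        yaw=ys['top'][0] if 'top' in ys else list(ys.values())[0][0]
        if not vert and c!='red': break
    return out
E
cat > m.py <<'E'
from h import *
I={n:cv2.imread(f'pics/{n}0.png') for n in('scene','top')}
for a in(('blue',(.645,.16),.024,.012,0,False,.05),('ivory',(.455,.005),.027,.026,0,True),('red',(.655,-.123),.024,.012,0,True,.045),('yellow',(.435,-.31),.022,.024,0,True)):
    print(a[0],fit(I,*a))
t=[(222,308),(390,290),(430,205),(522,282)]
h=[cv2.resize(I['top'][y-s:y+s,x-s:x+s],(300,300),interpolation=cv2.INTER_CUBIC) for (x,y),s in zip(t,(50,75,50,40))]
cv2.imwrite('pics/c0.png',np.vstack([np.hstack(h[:2]),np.hstack(h[2:])]))
E
python3 m.py
```

```text
blue {'scene+top': (array([0.6536, 0.1632]), np.float64(150.3)), 'scene': (array([0.6546, 0.1624]), np.float64(82.5)), 'top': (array([0.6523, 0.1633]), np.float64(57.2)), 'yaw': {'scene': array([-0.372,  0.027]), 'top': array([2.731, 0.025])}}Traceback (most recent call last):
  File "m.py", line 4, in <module>
    print(a[0],fit(I,*a))
               ~~~^^^^^^
  File "h.py", line 49, in fit
    r=minimize(cost,p,args=(ns,yaw),method='Nelder-Mead',options=dict(initial_simplex=[p,p+[.012,0],p+[0,.012]],xatol=1e-4,fatol=.01))
    res = _minimize_neldermead(fun, x0, args, callback, bounds=bounds,
                               **options)
    fxr = func(xr)
    fx = function(np.copy(x), *(wrapper_args + args))
  File "h.py", line 38, in cost
    a=cv2.fillPoly(Z.copy(),[px(n,P+.011*C)],1)&cv2.fillPoly(Z.copy(),[px(n,P+up+.011*C)],1)
                                                                       ~~^^^^^^^^^^^^^^^
  File "h.py", line 32, in px
    def px(n,P): return np.round((proj(n,P)-crops[n][0]+.5)*S-.5).astype(np.int32)
                                  ~~~~^^^^^
  File "h.py", line 11, in proj
    K,d,E=cal(n); R=E[:3,:3].T; t=-R@E[:3,3]
          ~~~^^^
  File "h.py", line 4, in cal
    c=viewer.calibration(n); f=240/np.tan(np.radians(c['fovy'])/2)
ValueError: time passes only in moves, steps and waits
```

```bash
python3 - <<'E'
s=open('h.py').read()
s=s.replace("def cal(n):\n","import os,pickle,functools\n@functools.lru_cache\ndef cal(n):\n    f=f'{n}.cal'\n    if not os.path.exists(f): pickle.dump(_cal(n),open(f,'wb'))\n    return pickle.load(open(f,'rb'))\ndef _cal(n):\n")
open('h.py','w').write(s)
E
python3 m.py
```

```text
blue {'scene+top': (array([0.6536, 0.1632]), np.float64(150.3)), 'scene': (array([0.6546, 0.1624]), np.float64(82.5)), 'top': (array([0.6523, 0.1633]), np.float64(57.2)), 'yaw': {'scene': array([-0.372,  0.027]), 'top': array([2.731, 0.025])}}
ivory {'scene+top': (array([0.4559, 0.0064]), np.float64(61.6)), 'yaw': {'scene': array([0.206, 0.071]), 'top': array([0.091, 0.062])}, 'scene': (array([0.4595, 0.0075]), np.float64(7.2)), 'top': (array([0.4556, 0.0066]), np.float64(21.4))}
red {'scene+top': (array([ 0.6547, -0.1287]), np.float64(82.2)), 'yaw': {'scene': array([-0.045,  0.032]), 'top': array([0.02 , 0.028])}, 'scene': (array([ 0.6571, -0.1277]), np.float64(29.4)), 'top': (array([ 0.6544, -0.129 ]), np.float64(38.5))}
yellow {'scene+top': (array([ 0.4367, -0.3095]), np.float64(39.6)), 'yaw': {'scene': array([0.551, 0.076]), 'top': array([0.455, 0.063])}, 'scene': (array([ 0.4403, -0.3081]), np.float64(3.9)), 'top': (array([ 0.4365, -0.3095]), np.float64(21.6))}
```

View pics/c0.png

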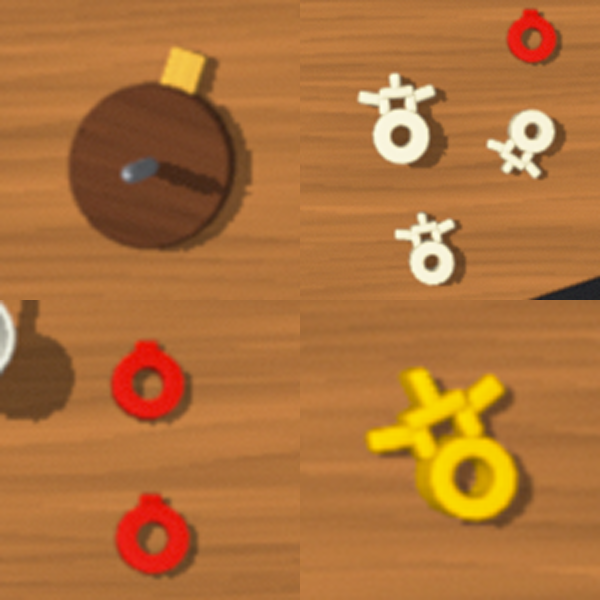

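The crop confirms both choices: the ivory piece at (365,275) is clearly the largest, and the upper red disc (429,182) is the farther one. Next I'll measure the stand.

```bash
cat > st.py <<'E'
from h import *
from scipy.ndimage import map_coordinates
I={n:cv2.imread(f'pics/{n}0.png') for n in('scene','top')}
th=np.linspace(0,2*np.pi,180,endpoint=False);C=np.c_[np.cos(th),np.sin(th),0*th]
G={n:cv2.cvtColor(I[n],cv2.COLOR_BGR2HSV)[...,2].astype(float) for n in I}
def cost(p,ns):
    t=0
    for n in ns:
        P=np.array([*p,0]); h=cv2.convexHull(np.r_[proj(n,P+.055*C),proj(n,P+[0,0,.015]+.055*C)].astype(np.float32))[:,0]
        c=h.mean(0); seg=np.r_[h,h[:1]]; L=np.r_[0,np.cumsum(np.hypot(*np.diff(seg,axis=0).T))]; s=np.linspace(0,L[-1],200)
        q=np.c_[np.interp(s,L,seg[:,0]),np.interp(s,L,seg[:,1])]; u=(q-c)/np.linalg.norm(q-c,axis=1)[:,None]
        f=lambda r:map_coordinates(G[n],(q+u*r)[:,::-1].T,order=1)
        t-=np.clip(f(1.5)-f(-1.5),-20,40).mean()
    return t
for ns in(['scene','top'],['scene'],['top']):
    r=min((minimize(cost,[a,b],args=(ns,),method='Nelder-Mead',options=dict(initial_simplex=[[a,b],[a+.005,b],[a,b+.005]],xatol=1e-4)) for a in(.39,.4,.41) for b in(.28,.29)),key=lambda r:r.fun); print(ns,r.x.round(4),r.fun)
    p=r.x
    for n in ns:
        b=(proj(n,[p[0]+.07,p[1]-.01,.01])[0]).astype(int); hs=cv2.cvtColor(I[n],cv2.COLOR_BGR2HSV).astype(int)
        m=(hs[...,0]>16)&(hs[...,0]<30)&(hs[...,1]>120)&(hs[...,2]>170); yy,xx=np.nonzero(m); k=np.hypot(xx-b[0],yy-b[1])<18
        t=ray(n,[xx[k].mean(),yy[k].mean()],.009)[0]; d=t[:2]-p; print(n,'tab',k.sum(),t.round(4),np.hypot(*d).round(4),np.arctan2(d[1],d[0]).round(3))
        hh=proj(n,[*p,.075])[0]; print('post top px',hh.round(1))
        cv2.circle(I[n],tuple(np.round(hh).astype(int)),1,(0,255,0),-1)
h=[]
for n in I:
    x,y=proj(n,[.397,.285,.03])[0].astype(int); h.append(cv2.resize(I[n][y-45:y+45,x-45:x+45],(400,400),interpolation=cv2.INTER_NEAREST))
cv2.imwrite('pics/st.png',np.hstack(h))
E
python3 st.py
```

```text
['scene', 'top'] [0.4037 0.2917] -68.28338065363002
scene tab 119 [0.4692 0.2725 0.009 ] 0.0683 -0.285
post top px [439.5 260.6]
top tab 158 [0.4652 0.2709 0.009 ] 0.0649 -0.327
post top px [214.5 315.1]
['scene'] [0.4074 0.2914] -34.66993295641868
scene tab 119 [0.4692 0.2725 0.009 ] 0.0647 -0.296
post top px [438.  261.3]
['top'] [0.4008 0.2921] -39.067262302440824
top tab 158 [0.4652 0.2709 0.009 ] 0.0678 -0.319
post top px [214.3 316.7]
```

View pics/st.png

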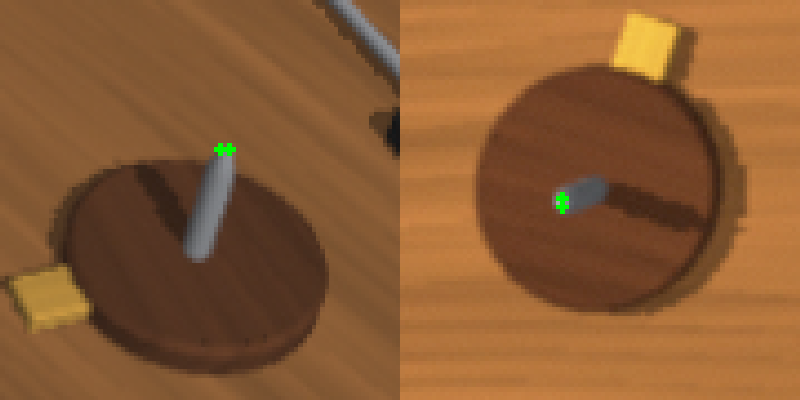

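```bash
cat > go.py <<'E'
import sys
from h import *
from scipy.spatial.transform import Rotation as Ro
o=monitor.get_obs(); R=Ro.from_quat(o['eef_rot'],scalar_first=True); p=o['eef_pos']
y=R.as_matrix()[:,1]; print('t',round(o['time_s'],2),p.round(4),'jaw',np.arctan2(y[1],y[0]).round(3),'tilt',np.round(R.as_matrix()[:2,2],4),'F',o['wrist_force'].round(1),'open',round(o['opening'],3),'q',o['q'].round(2))
for a in sys.argv[1:]:
    x,yy,z,j=map(float,a.split(',')); T=Ro.from_matrix(np.array([[np.sin(j),np.cos(j),0],[-np.cos(j),np.sin(j),0],[0,0,-1]]).T.reshape(3,3).T)
    print(a,'->',(R.inv().apply(np.array([x,yy,z])-p)/.06).round(2),np.degrees((R.inv()*T).as_rotvec()/8).round(2))
E
python3 go.py .6535,.1629,.12,1.258 .6535,.1629,.015,1.258
```

```text
t 0.8 [0.1769 0.5471 0.2027] jaw 1.258 tilt [-0.  0.] F [ 0.8 -0.8  0.3] open 1.001 q [ 1.05  0.18  1.61  0.    1.35 -0.21]Traceback (most recent call last):
  File "go.py", line 7, in <module>
    x,yy,z,j=map(float,a.split(',')); T=Ro.from_matrix(np.array([[np.sin(j),np.cos(j),0],[-np.cos(j),np.sin(j),0],[0,0,-1]]).T.reshape(3,3).T)
                                        ~~~~~~~~~~~~~~^^^^^^^^^^^^^^^^^^^^^^^^^^^^^^^^^^^^^^^^^^^^^^^^^^^^^^^^^^^^^^^^^^^^^^^^^^^^^^^^^^^^^^^^
  File "scipy/spatial/transform/_rotation.pyx", line 1143, in scipy.spatial.transform._rotation.Rotation.from_matrix
ValueError: Non-positive determinant (left-handed or null coordinate frame) in rotation matrix 0: [[ 0.9514768   0.30772048  0.        ]
 [-0.30772048  0.9514768   0.        ]
 [ 0.          0.         -1.        ]].
```

```bash
sed -i 's/T=Ro.*$/T=Ro.from_matrix([[-np.sin(j),np.cos(j),0],[np.cos(j),np.sin(j),0],[0,0,-1]])/' go.py
python3 go.py .6535,.1629,.12,1.258 .6535,.1629,.015,1.258
```

```text
t 0.8 [0.1769 0.5471 0.2027] jaw 1.258 tilt [-0.  0.] F [ 0.8 -0.8  0.3] open 1.001 q [ 1.05  0.18  1.61  0.    1.35 -0.21]
.6535,.1629,.12,1.258 -> [-9.53 -3.65  1.38] [ 0. -0.  0.]
.6535,.1629,.015,1.258 -> [-9.53 -3.65  3.13] [ 0. -0.  0.]
```

Emit:
move_arm --motion '[[[-9.53,-3.65,0.5],[0,0,0],85],[[-9.53,-3.65,0.5],[0,0,0],85],[[-9.53,-3.65,0.5],[0,0,0],85],[[-9.53,-3.65,0.5],[0,0,0],85],[[-9.53,-3.65,0.5],[0,0,0],85],[[-9.53,-3.65,0.5],[0,0,0],85],[[-9.53,-3.65,0.5],[0,0,0],85],[[-9.53,-3.65,0.5],[0,0,0],85],[[-9.53,-3.65,1.38],[0,0,0],85],[[-9.53,-3.65,1.38],[0,0,0],85]]'

```text
time_s: 2.05
eef_pos: [0.6539, 0.1626, 0.1206]
eef_rot: [0.001, 0.156, 0.988, 0.0]
wrist_force: [-0.2, 1.4, 0.8]
opening: 0.85
```

```bash
python3 go.py .6535,.1629,.06,1.258 .6535,.1629,.015,1.258
```

```text
t 2.05 [0.6539 0.1626 0.1206] jaw 1.258 tilt [0.0013 0.0002] F [-0.2  1.4  0.8] open 0.85 q [ 0.07  0.47  1.41  0.    1.26 -1.19]
.6535,.1629,.06,1.258 -> [0.01 0.   1.01] [ 0.    0.01 -0.  ]
.6535,.1629,.015,1.258 -> [0.01 0.   1.76] [ 0.    0.01 -0.  ]
```

Emit:
move_arm --motion '[[[0,0,0.8],[0,0,0],85],[[0,0,1.4],[0,0,0],85],[[0,0,1.6],[0,0,0],85],[[0,0,1.76],[0,0,0],85],[[0,0,1.76],[0,0,0],85]]'

```text
time_s: 2.68
eef_pos: [0.6527, 0.1643, 0.016]
eef_rot: [0.001, 0.156, 0.988, 0.0]
wrist_force: [0.2, -0.1, -1.0]
opening: 0.855
```

```bash
python3 go.py .6535,.1629,.01,1.258
python3 - <<'E'
from h import *
im=viewer.camera('scene'); cv2.imwrite('pics/s1.png',im); x,y=proj('scene',[.6535,.163,.02])[0].astype(int); cv2.imwrite('pics/s1c.png',cv2.resize(im[y-70:y+70,x-80:x+80],None,fx=4,fy=4,interpolation=cv2.INTER_CUBIC))
E
```

```text
t 2.67 [0.6527 0.1643 0.016 ] jaw 1.258 tilt [0.0011 0.0001] F [ 0.2 -0.1 -1. ] open 0.855 q [ 0.07  0.59  1.46 -0.    1.09 -1.19]
.6535,.1629,.01,1.258 -> [-0.02 -0.02  0.1 ] [0.   0.01 0.  ]
```

View pics/s1c.png

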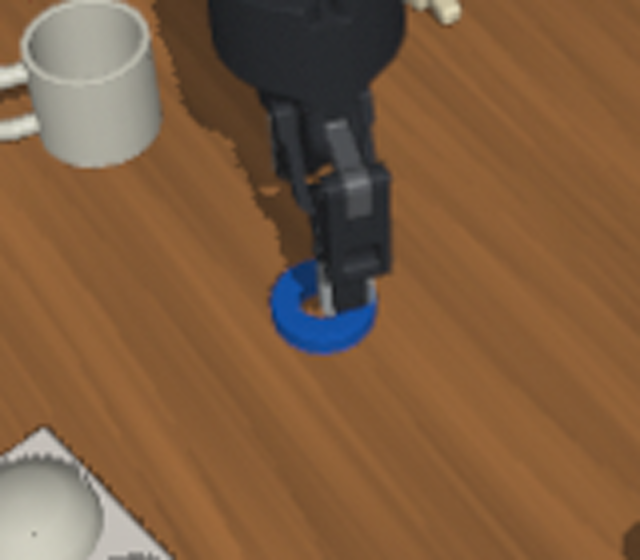

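Run:
```python
from h import *
c=proj('scene',[.6535,.163,.02])[0].astype(int)
for P in([.664,.198,.01],[.664,.198,.02],[.664,.198,.0],[.6535,.163,.012]): print(P,(proj('scene',P)[0]-c+[80,70])*4)
```

```text
[0.664, 0.198, 0.01] [347.72396497 358.80420378]
[0.664, 0.198, 0.02] [346.97580766 344.80025625]
[0.664, 0.198, 0.0] [348.45898059 372.55287318]
[0.6535, 0.163, 0.012] [323.75104083 293.56840314]
```

Run:
```python
from h import *
im=viewer.camera('top'); cv2.imwrite('pics/t1.png',im); c=proj('top',[.6535,.163,.02])[0].astype(int);x,y=c; cv2.imwrite('pics/t1c.png',cv2.resize(im[y-50:y+50,x-60:x+60],None,fx=6,fy=6,interpolation=cv2.INTER_CUBIC))
for P in([.6535,.163,.012],[.664,.198,.015],[.643,.128,.015],[.6535,.163,.2]): print(P,(proj('top',P)[0]-c+[60,50])*6)
```

```text
[0.6535, 0.163, 0.012] [362.62579049 304.72972285]
[0.664, 0.198, 0.015] [256.96753177 274.82520831]
[0.643, 0.128, 0.015] [466.87449527 331.54753519]
[0.6535, 0.163, 0.2] [298.27761353 182.03432903]
```

View pics/t1c.png

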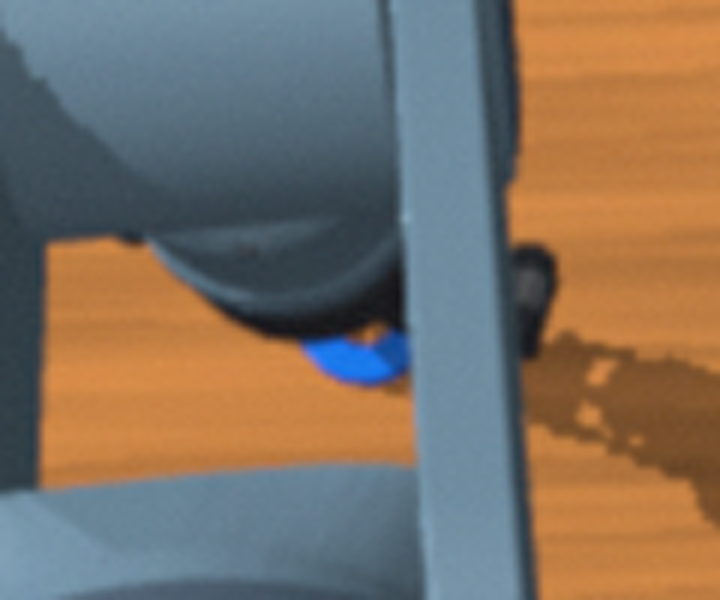

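The finger looks higher or farther in than I expected. I'll open fully and compare.

Emit:
move_arm --motion '[[[0,0,0],[0,0,0],100],[[0,0,0],[0,0,0],100],[[0,0,0],[0,0,0],100]]'

```text
time_s: 3.15
eef_pos: [0.6523, 0.164, 0.0156]
eef_rot: [0.0, 0.156, 0.988, 0.0]
wrist_force: [0.1, 0.3, -0.1]
opening: 0.998
```

Run:
```python
from h import *
im=viewer.camera('scene'); a=cv2.imread('pics/s1.png'); c=proj('scene',[.6535,.163,.02])[0].astype(int);x,y=c
f=lambda i:cv2.resize(i[y-45:y+25,x-35:x+35],(400,400),interpolation=cv2.INTER_CUBIC)
cv2.imwrite('pics/s2c.png',np.hstack([f(a),f(im)]))
for P in([.6535,.163,.012],[.6535,.163,.1],[.6535+.31*.0425,.163+.95*.0425,.02]): print(P,(proj('scene',P)[0]-c+[35,45])*400/70)
```

```text
[0.6535, 0.163, 0.012] [205.35862976 276.52629021]
[0.6535, 0.163, 0.1] [192.71891984  84.95194352]
[0.666675, 0.203375, 0.02] [241.05537696 365.62225101]
```

View pics/s2c.png

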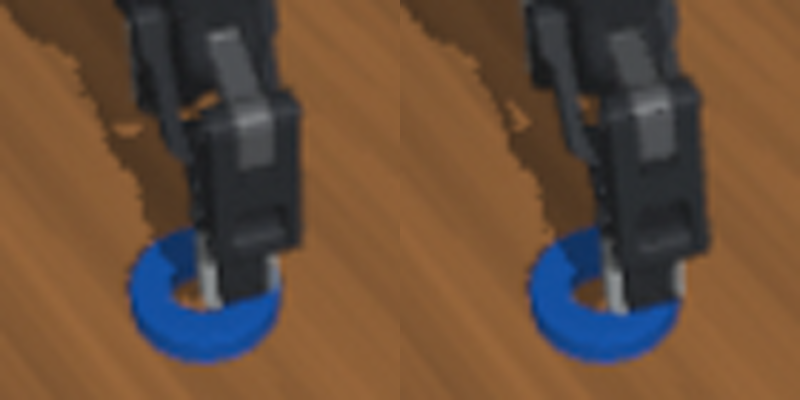

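Emit:
move_arm --motion '[[[0,0,-1],[0,0,0],100],[[0,0,-1.5],[0,0,0],100],[[0,0,-1.5],[0,0,0],0],[[0,0,-1.5],[0,0,0],0],[[0,0,-1.5],[0,0,0],0],[[0,0,-1.5],[0,0,0],0],[[0,0,-1.5],[0,0,0],0],[[0,0,-1.5],[0,0,0],0]]'

```text
time_s: 4.2
eef_pos: [0.6521, 0.1639, 0.105]
eef_rot: [-0.0, 0.156, 0.988, -0.0]
wrist_force: [-0.1, 1.0, -0.7]
opening: 0.002
```

```bash
python3 go.py
python3 - <<'E'
from h import *
p=monitor.get_obs()['eef_pos']
im=viewer.camera('scene'); c=proj('scene',[.6535,.163,.06])[0].astype(int);x,y=c
for z,k in((0,(0,255,0)),(-.008,(0,0,255)),(.011,(255,255,0)),(.065,(255,0,255))): cv2.circle(im,tuple(proj('scene',p+[0,0,z])[0].round().astype(int)),1,k,-1)
cv2.imwrite('pics/s3c.png',cv2.resize(im[y-60:y+60,x-60:x+60],(600,600),interpolation=cv2.INTER_NEAREST))
E
```

```text
t 4.2 [0.6521 0.1639 0.105 ] jaw 1.258 tilt [-0.0004 -0.    ] F [-0.1  1.  -0.7] open 0.002 q [ 0.07  0.48  1.42 -0.    1.24 -1.19]
```

View pics/s3c.png

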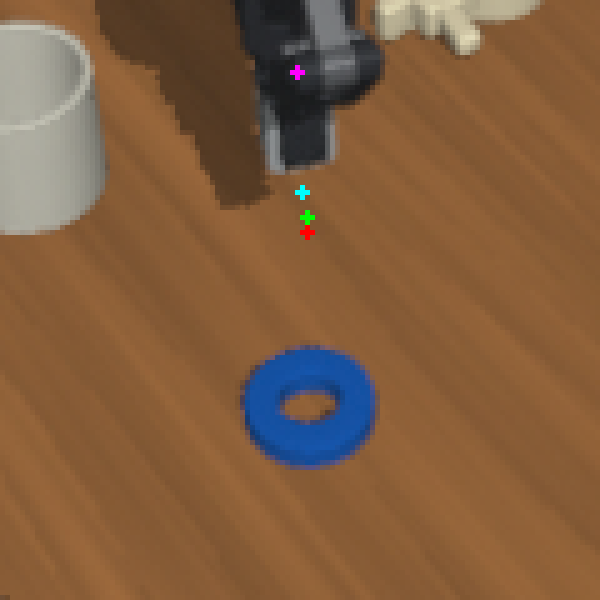

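The shut fingertips appear about 25 mm above where the text puts them. I'll touch the bare table gently beside the disc to settle it.

Emit:
move_arm --motion '[[[1.2,0,0],[0,0,0],0],[[1.2,0,0.8],[0,0,0],0],[[1.2,0,1.3],[0,0,0],0],[[1.2,0,1.5],[0,0,0],0],[[1.2,0,1.5],[0,0,0],0]]'

```text
time_s: 4.88
eef_pos: [0.5836, 0.186, 0.015]
eef_rot: [-0.0, 0.156, 0.988, -0.0]
wrist_force: [0.5, -0.3, -0.3]
opening: -0.002
```

Emit:
move_arm --motion '[[[0,0,0.05],[0,0,0],0],[[0,0,0.05],[0,0,0],0]]'

```text
time_s: 5.12
eef_pos: [0.5846, 0.1861, 0.0133]
eef_rot: [0.001, 0.156, 0.988, 0.0]
wrist_force: [0.3, -0.4, -0.0]
opening: -0.003
```

Emit:
move_arm --motion '[[[0,0,0.05],[0,0,0],0],[[0,0,0.05],[0,0,0],0]]'

```text
time_s: 5.38
eef_pos: [0.5836, 0.1861, 0.0092]
eef_rot: [-0.0, 0.156, 0.988, -0.0]
wrist_force: [-0.7, 0.7, -1.0]
opening: -0.001
```

```bash
python3 go.py
python3 - <<'E'
from h import *
p=monitor.get_obs()['eef_pos']
im=viewer.camera('scene'); c=proj('scene',p)[0].astype(int);x,y=c
for z,k in((0,(0,255,0)),(-.008,(0,0,255)),(.011,(255,255,0))): cv2.circle(im,tuple(proj('scene',p+[0,0,z])[0].round().astype(int)),1,k,-1)
cv2.imwrite('pics/s4c.png',cv2.resize(im[y-60:y+60,x-60:x+60],(600,600),interpolation=cv2.INTER_NEAREST))
E
```

```text
t 5.38 [0.5836 0.1861 0.0092] jaw 1.258 tilt [-0.0001 -0.    ] F [-0.7  0.7 -1. ] open -0.001 q [ 0.12  0.49  1.63 -0.    1.02 -1.14]
```

View pics/s4c.png

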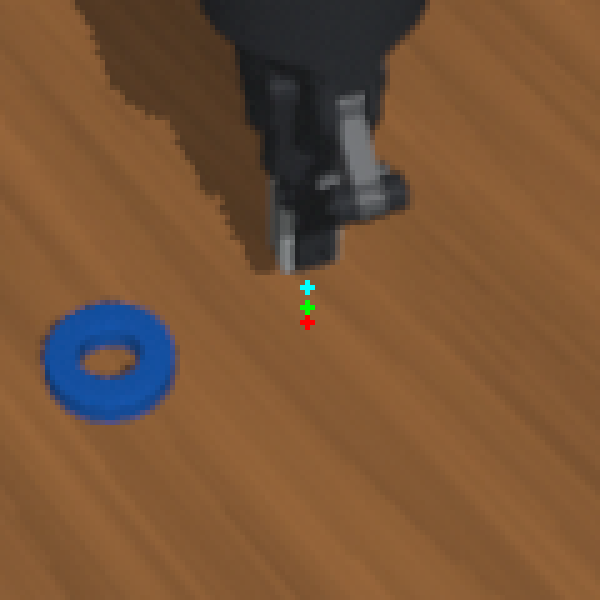

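Run:
```python
from h import *
p=monitor.get_obs()['eef_pos']; c=proj('scene',p)[0].astype(int)
w=ray('scene',c-60+np.array([308,270])/5,.001)[0]; print(w,w-p)
p=np.array([.6521,.1639,.105]); c=proj('scene',[.6535,.163,.06])[0].astype(int)
w=ray('scene',c-60+np.array([301,172])/5,.097)[0]; print(w,w-p)
```

```text
[0.56794351 0.16797161 0.001     ] [-0.0156483  -0.01811955 -0.00824745]
[0.63814519 0.14052069 0.097     ] [-0.01395481 -0.02337931 -0.008     ]
```

Run:
```python
from h import *
I=cv2.imread('pics/top0.png')
cA=proj('scene',[.6535,.163,.06])[0].astype(int); cB=proj('scene',[.5836,.1861,.0092])[0].astype(int)
P=lambda c,q:c-60+np.array(q)/5
for e in(0,.01,.02,.025,.03):
    out=[]
    for c,t,s,h in((cA,(268,170),(222,207),.097),(cB,(275,272),(250,273),.001)):
        T=ray('scene',P(c,t),h+e)[0]; Sh=ray('scene',P(c,s),0)[0]; out.append(((Sh-T)[:2]/(h+e)).round(2))
    print(e,out)
# light from gel cap: top px cap (120,183) z=.13 ; shadow end (203,210)
a=ray('top',[120,183],.13)[0]; b=ray('top',[201,210],0)[0]; print('gel',(b-a)/.13)
a=ray('top',[214.5,315.5],.075)[0]; print('post',a)
```

```text
0 [array([-0.22, -0.79]), array([ 7.45, -5.79])]
0.01 [array([-0.24, -0.8 ]), array([ 0.21, -1.15])]
0.02 [array([-0.26, -0.81]), array([-0.14, -0.93])]
0.025 [array([-0.27, -0.81]), array([-0.21, -0.88])]
0.03 [array([-0.28, -0.81]), array([-0.26, -0.85])]
gel [-0.26606779 -0.83474688 -1.        ]
post [0.40307312 0.29171504 0.075     ]
```

Lateral position agrees; shadow geometry says tips are really ~25-28 mm higher than the reading implies. I'll confirm by contact in small steps.

Emit:
move_arm --motion '[[[0,0,0.07],[0,0,0],0],[[0,0,0.07],[0,0,0],0]]'

```text
time_s: 5.68
eef_pos: [0.5832, 0.186, 0.0045]
eef_rot: [-0.0, 0.156, 0.988, -0.0]
wrist_force: [0.6, 0.0, 0.1]
opening: 0.005
```

Emit:
move_arm --motion '[[[0,0,0.05],[0,0,0],0],[[0,0,0.05],[0,0,0],0]]'

```text
time_s: 5.92
eef_pos: [0.5833, 0.1861, 0.0017]
eef_rot: [-0.0, 0.156, 0.988, -0.0]
wrist_force: [0.4, -0.5, 0.2]
opening: -0.003
```

Emit:
move_arm --motion '[[[0,0,0.05],[0,0,0],0],[[0,0,0.05],[0,0,0],0]]'

```text
time_s: 6.18
eef_pos: [0.5834, 0.186, -0.0013]
eef_rot: [-0.0, 0.156, 0.988, -0.0]
wrist_force: [0.2, -0.2, -0.4]
opening: 0.003
```

Emit:
move_arm --motion '[[[0,0,0.08],[0,0,0],0],[[0,0,0.08],[0,0,0],0]]'

```text
time_s: 6.42
eef_pos: [0.5832, 0.186, -0.0063]
eef_rot: [-0.0, 0.156, 0.988, -0.0]
wrist_force: [-0.3, -0.3, -0.1]
opening: -0.0
```

Emit:
move_arm --motion '[[[0,0,0.06],[0,0,0],0],[[0,0,0.06],[0,0,0],0]]'

```text
time_s: 6.68
eef_pos: [0.5833, 0.1861, -0.0097]
eef_rot: [-0.0, 0.156, 0.988, -0.0]
wrist_force: [0.1, 0.1, -0.9]
opening: -0.004
```

Emit:
move_arm --motion '[[[0,0,0.05],[0,0,0],0],[[0,0,0.05],[0,0,0],0]]'

```text
time_s: 6.92
eef_pos: [0.5834, 0.1861, -0.0127]
eef_rot: [-0.0, 0.156, 0.988, -0.0]
wrist_force: [0.5, -0.1, 0.4]
opening: 0.004
```

Emit:
move_arm --motion '[[[0,0,0.04],[0,0,0],0],[[0,0,0.04],[0,0,0],0]]'

```text
time_s: 7.18
eef_pos: [0.5835, 0.1861, -0.015]
eef_rot: [-0.0, 0.156, 0.988, -0.0]
wrist_force: [0.7, 0.6, 0.2]
opening: 0.0
```

Emit:
move_arm --motion '[[[0,0,0.03],[0,0,0],0],[[0,0,0.03],[0,0,0],0]]'

```text
time_s: 7.42
eef_pos: [0.5835, 0.1861, -0.0167]
eef_rot: [-0.0, 0.156, 0.988, -0.0]
wrist_force: [1.0, -0.5, 0.2]
opening: -0.004
```

Emit:
move_arm --motion '[[[0,0,0.03],[0,0,0],0],[[0,0,0.03],[0,0,0],0]]'

```text
time_s: 7.68
eef_pos: [0.5835, 0.1861, -0.0186]
eef_rot: [-0.0, 0.156, 0.988, -0.0]
wrist_force: [-0.2, 0.1, 0.6]
opening: -0.002
```

Emit:
move_arm --motion '[[[0,0,0.03],[0,0,0],0],[[0,0,0.03],[0,0,0],0]]'

```text
time_s: 7.92
eef_pos: [0.5835, 0.1861, -0.0203]
eef_rot: [-0.0, 0.156, 0.988, -0.0]
wrist_force: [0.7, 0.0, 0.2]
opening: 0.0
```

Emit:
move_arm --motion '[[[0,0,0.03],[0,0,0],0],[[0,0,0.03],[0,0,0],0]]'

```text
time_s: 8.18
eef_pos: [0.5835, 0.1861, -0.0221]
eef_rot: [-0.0, 0.156, 0.988, -0.0]
wrist_force: [0.4, 0.2, -0.2]
opening: 0.002
```

Emit:
move_arm --motion '[[[0,0,0.02],[0,0,0],0],[[0,0,0.02],[0,0,0],0]]'

```text
time_s: 8.43
eef_pos: [0.5836, 0.1861, -0.0233]
eef_rot: [-0.0, 0.156, 0.988, -0.0]
wrist_force: [0.1, -0.2, 0.6]
opening: -0.0
```

Emit:
move_arm --motion '[[[0,0,0.02],[0,0,0],0],[[0,0,0.02],[0,0,0],0]]'

```text
time_s: 8.68
eef_pos: [0.5835, 0.1861, -0.0245]
eef_rot: [-0.0, 0.156, 0.988, -0.0]
wrist_force: [-0.7, -0.1, -0.1]
opening: 0.0
```

Emit:
move_arm --motion '[[[0,0,0.02],[0,0,0],0],[[0,0,0.02],[0,0,0],0]]'

```text
time_s: 8.93
eef_pos: [0.5835, 0.1861, -0.0257]
eef_rot: [-0.0, 0.156, 0.988, -0.0]
wrist_force: [0.7, 0.9, 0.5]
opening: -0.0
```

```bash
python3 go.py
python3 - <<'E'
from h import *
p=monitor.get_obs()['eef_pos']
im=viewer.camera('scene'); c=proj('scene',p)[0].astype(int);x,y=c
cv2.imwrite('pics/s5c.png',cv2.resize(im[y-60:y+30,x-45:x+45],(600,600),interpolation=cv2.INTER_CUBIC))
for z in(0,.005,.01): print(z,(proj('scene',[p[0],p[1],z])[0]-c+[45,60])*600/90)
E
```

```text
t 8.93 [ 0.5835  0.1861 -0.0257] jaw 1.258 tilt [-0.0002 -0.0001] F [0.7 0.9 0.5] open -0.0 q [ 0.12  0.55  1.63 -0.    0.96 -1.14]
0 [304.75777482 347.55525904]
0.005 [305.11778435 335.99925935]
0.01 [305.48083636 324.3428415 ]
```

View pics/s5c.png

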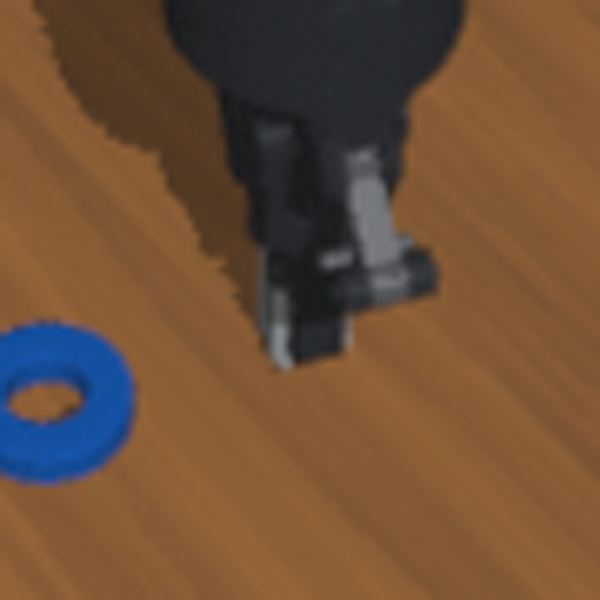

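Emit:
move_arm --motion '[[[0,0,0.02],[0,0,0],0],[[0,0,0.02],[0,0,0],0]]'

```text
time_s: 9.22
eef_pos: [0.5835, 0.1861, -0.0269]
eef_rot: [-0.0, 0.156, 0.988, -0.0]
wrist_force: [-0.7, -0.5, -0.2]
opening: -0.0
```

Emit:
move_arm --motion '[[[0,0,0.02],[0,0,0],0],[[0,0,0.02],[0,0,0],0]]'

```text
time_s: 9.48
eef_pos: [0.5836, 0.1861, -0.0281]
eef_rot: [-0.0, 0.156, 0.988, -0.0]
wrist_force: [0.6, 0.3, -0.5]
opening: 0.001
```

Emit:
move_arm --motion '[[[0,0,0.02],[0,0,0],0],[[0,0,0.02],[0,0,0],0]]'

```text
time_s: 9.72
eef_pos: [0.5838, 0.1861, -0.0285]
eef_rot: [0.0, 0.156, 0.988, -0.0]
wrist_force: [-2.2, -0.1, 5.9]
opening: 0.001
```

Emit:
move_arm --motion '[[[0,0,0.02],[0,0,0],0],[[0,0,0.02],[0,0,0],0]]'

```text
time_s: 9.98
eef_pos: [0.5838, 0.1862, -0.0286]
eef_rot: [-0.0, 0.156, 0.988, -0.0]
wrist_force: [-6.5, -1.9, 14.7]
opening: 0.0
```

Emit:
move_arm --motion '[[[0,0,0.02],[0,0,0],0],[[0,0,0.02],[0,0,0],0]]'

```text
time_s: 10.22
eef_pos: [0.5839, 0.1861, -0.0286]
eef_rot: [-0.0, 0.156, 0.988, -0.0]
wrist_force: [-9.8, -2.1, 23.2]
opening: 0.002
```

Contact came at reading z = -0.0285. So the shut tips sit 28.5 mm above the reported TCP z, not 8 mm below it, and I'll use that measured offset from here on. Lifting and moving over the blue disc.

Emit:
move_arm --motion '[[[0,0,-1],[0,0,0],80],[[0,0,-1.2],[0,0,0],80],[[-1.2,0,-1.2],[0,0,0],80],[[-1.2,0,-1.2],[0,0,0],80],[[-1.2,0,-1.2],[0,0,0],80]]'

```text
time_s: 10.85
eef_pos: [0.652, 0.1635, 0.0395]
eef_rot: [-0.001, 0.156, 0.988, -0.0]
wrist_force: [0.3, 0.1, -0.5]
opening: 0.8
```

```bash
python3 go.py .6535,.1629,-.0265,1.262
```

```text
t 10.85 [0.652  0.1635 0.0395] jaw 1.257 tilt [-0.0012  0.    ] F [ 0.3  0.1 -0.5] open 0.8 q [ 0.07  0.56  1.45  0.    1.13 -1.19]
.6535,.1629,-.0265,1.262 -> [-0.03 -0.    1.1 ] [-0.   -0.01 -0.04]
```

Emit:
move_arm --motion '[[[-0.03,0,0.7],[0,0,0],80],[[-0.03,0,1.0],[0,0,0],80],[[-0.03,0,1.1],[0,0,0],80],[[-0.03,0,1.1],[0,0,0],80],[[-0.03,0,1.1],[0,0,0],30],[[-0.03,0,1.1],[0,0,0],30],[[-0.03,0,1.1],[0,0,0],30],[[-0.03,0,1.1],[0,0,0],30],[[-0.03,0,1.1],[0,0,0],30]]'

```text
time_s: 11.98
eef_pos: [0.6554, 0.1636, -0.0235]
eef_rot: [0.002, 0.156, 0.988, 0.0]
wrist_force: [-0.7, 0.5, 6.4]
opening: 0.518
```

Emit:
move_arm --motion '[[[-0.03,0,-0.5],[0,0,0],30],[[-0.03,0,-1.5],[0,0,0],30],[[-0.03,0,-2.0],[0,0,0],30],[[-0.03,0,-2.0],[0,0,0],30]]'

```text
time_s: 12.48
eef_pos: [0.6583, 0.1631, 0.0987]
eef_rot: [0.004, 0.156, 0.988, 0.001]
wrist_force: [-0.3, -0.5, -0.8]
opening: 0.517
```

```bash
python3 go.py .404,.2917,.085,1.262
python3 - <<'E'
from h import *
I={n:viewer.camera(n) for n in('scene','top')}
for n in I: cv2.imwrite(f'pics/{n}_b.png',I[n])
p=monitor.get_obs()['eef_pos']; z=p[2]+.027
i={'scene':I['scene']}
print('expected underside z',z,fit(i,'blue',p[:2],.024,.012,z,False,.06))
x,y=proj('scene',p)[0].astype(int); cv2.imwrite('pics/b1.png',cv2.resize(I['scene'][y-60:y+40,x-50:x+50],(500,500)))
E
```

```text
t 12.47 [0.6583 0.1631 0.0987] jaw 1.258 tilt [0.0073 0.0005] F [-0.3 -0.5 -0.8] open 0.517 q [ 0.07  0.5   1.41 -0.    1.22 -1.19]
.404,.2917,.085,1.262 -> [4.69 0.74 0.2 ] [ 0.02  0.05 -0.03]
expected underside z 0.12096007527636057 {'scene': (array([0.6567, 0.1602]), np.float64(439.8)), 'yaw': {'scene': array([0.394, 0.029])}}
```

View pics/b1.png

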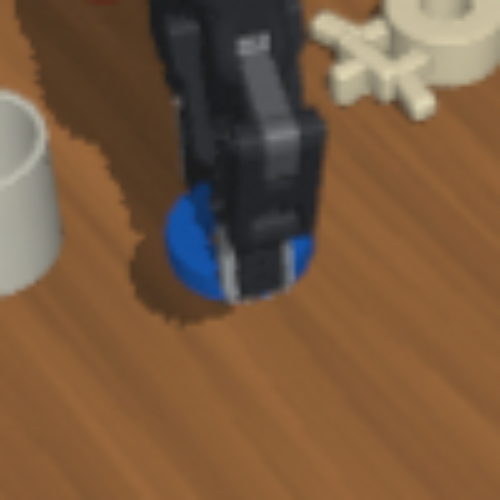

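Run:
```python
from h import *
for n,q,b in(('scene',(229,152),(197,255)),('top',(161,202),(205,188))):
    c=proj(n,[.397,.285,.03])[0].astype(int)
    print(n,ray(n,c-45+(np.array(q)+.5)*90/400-.5,.074)[0],ray(n,c-45+(np.array(b)+.5)*90/400-.5,.016)[0])
```

```text
scene [0.40420261 0.29389779 0.074     ] [0.40821751 0.29572307 0.016     ]
top [0.40197118 0.29320062 0.074     ] [0.40221722 0.28764173 0.016     ]
```

Emit:
move_arm --motion '[[[4.69,0.74,0],[0,0,0],30],[[4.69,0.74,0],[0,0,0],30],[[4.69,0.74,0],[0,0,0],30],[[4.69,0.74,0.2],[0,0,0],30],[[4.69,0.74,0.2],[0,0,0],30],[[4.69,0.74,0.2],[0,0,0],30],[[4.69,0.74,0.2],[0,0,0],30],[[4.69,0.74,0.2],[0,0,0],30]]'

```text
time_s: 13.58
eef_pos: [0.4025, 0.2911, 0.0822]
eef_rot: [-0.0, 0.156, 0.988, -0.0]
wrist_force: [-0.7, -0.2, -0.2]
opening: 0.52
```

```bash
python3 go.py .404,.2917,.058,1.262 .404,.2917,-.007,1.262
```

```text
t 13.57 [0.4025 0.2911 0.0822] jaw 1.257 tilt [-0.0001 -0.0002] F [-0.7 -0.2 -0.2] open 0.52 q [ 0.39  0.16  1.9  -0.    1.08 -0.87]
.404,.2917,.058,1.262 -> [-0.02  0.02  0.4 ] [-0.    0.   -0.04]
.404,.2917,-.007,1.262 -> [-0.02  0.02  1.49] [-0.    0.   -0.04]
```

Emit:
move_arm --motion '[[[-0.02,0.03,0.3],[0,0,0],30],[[-0.02,0.03,0.5],[0,0,0],30],[[-0.02,0.03,0.62],[0,0,0],30],[[-0.02,0.03,0.7],[0,0,0],30],[[-0.02,0.03,0.7],[0,0,0],30]]'

```text
time_s: 14.2
eef_pos: [0.4031, 0.2929, 0.0403]
eef_rot: [-0.0, 0.156, 0.988, -0.0]
wrist_force: [0.3, -0.6, 0.1]
opening: 0.518
```

Emit:
move_arm --motion '[[[0,0,0.4],[0,0,0],30],[[0,0,0.65],[0,0,0],30],[[0,0,0.75],[0,0,0],30],[[0,0,0.79],[0,0,0],30],[[0,0,0.79],[0,0,0],30]]'

```text
time_s: 14.82
eef_pos: [0.4035, 0.2932, -0.0066]
eef_rot: [0.0, 0.156, 0.988, 0.0]
wrist_force: [-0.8, -0.4, -0.9]
opening: 0.514
```

Emit:
move_arm --motion '[[[0,0,0.03],[0,0,0],30],[[0,0,0.03],[0,0,0],30],[[0,0,0.03],[0,0,0],75],[[0,0,0.03],[0,0,0],75],[[0,0,0.03],[0,0,0],75],[[0,0,-0.8],[0,0,0],75],[[0,0,-1.8],[0,0,0],75],[[0,0,-2.0],[0,0,0],75]]'

```text
time_s: 15.82
eef_pos: [0.4061, 0.2943, 0.1175]
eef_rot: [0.003, 0.156, 0.988, 0.002]
wrist_force: [0.4, 0.2, -0.6]
opening: 0.749
```

```bash
python3 go.py .4575,.007,.09,1.665
```

```text
t 15.82 [0.4061 0.2943 0.1175] jaw 1.258 tilt [0.0075 0.0031] F [ 0.4  0.2 -0.6] open 0.749 q [ 0.39  0.11  1.87 -0.    1.15 -0.87]
.4575,.007,.09,1.665 -> [-2.28 -4.3   0.45] [ 0.03  0.05 -2.91]
```

Emit:
move_arm --motion '[[[-2.28,-4.3,0],[0,0,-1.3],85],[[-2.28,-4.3,0],[0,0,-2.6],85],[[-2.28,-4.3,0],[0,0,-2.91],85],[[-2.28,-4.3,0.3],[0,0,-2.91],85],[[-2.28,-4.3,0.45],[0,0,-2.91],85],[[-2.28,-4.3,0.45],[0,0,-2.91],85],[[-2.28,-4.3,0.45],[0,0,-2.91],85],[[-2.28,-4.3,0.45],[0,0,-2.91],85]]'

```text
time_s: 16.82
eef_pos: [0.4537, 0.0068, 0.086]
eef_rot: [-0.0, -0.048, 0.999, 0.0]
wrist_force: [0.1, -0.7, 0.2]
opening: 0.853
```

```bash
python3 go.py .4575,.007,-.026,1.665
python3 - <<'E'
from h import *
I={n:viewer.camera(n) for n in('scene','top')}
for n in I: cv2.imwrite(f'pics/{n}_c.png',I[n])
print(fit(I,'blue',(.404,.2925),.024,.012,.015,False,.06))
c=proj('scene',[.404,.292,.03])[0].astype(int);x,y=c
g=proj('scene',[.4575,.007,.05])[0].astype(int);u,v=g
cv2.imwrite('pics/c1.png',np.hstack([cv2.resize(I['scene'][y-45:y+45,x-45:x+45],(390,390),interpolation=cv2.INTER_CUBIC),cv2.resize(I['scene'][v-45:v+45,u-45:u+45],(390,390),interpolation=cv2.INTER_CUBIC)]))
E
```

```text
t 16.82 [0.4537 0.0068 0.086 ] jaw 1.666 tilt [-0.0002  0.0003] F [ 0.1 -0.7  0.2] open 0.853 q [-0.25  0.06  2.    0.    1.08 -1.91]
.4575,.007,-.026,1.665 -> [-0.06 -0.    1.87] [ 0.   -0.    0.01]
{'scene+top': (array([0.4013, 0.2928]), np.float64(194.0)), 'scene': (array([0.403 , 0.2926]), np.float64(114.3)), 'top': (array([0.4003, 0.294 ]), np.float64(51.0)), 'yaw': {'scene': array([0.452, 0.03 ]), 'top': array([2.186, 0.026])}}
```

View pics/c1.png

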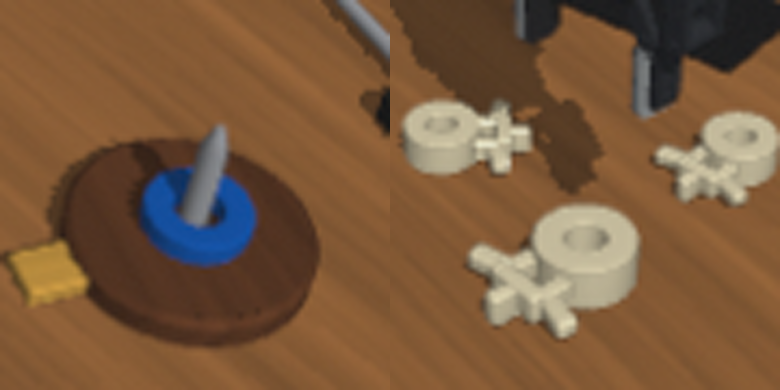

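Emit:
move_arm --motion '[[[-0.06,0,0.8],[0,0,0],90],[[-0.06,0,1.4],[0,0,0],90],[[-0.06,0,1.7],[0,0,0],90],[[-0.06,0,1.83],[0,0,0],90],[[-0.06,0,1.83],[0,0,0],90],[[-0.06,0,1.83],[0,0,0],30],[[-0.06,0,1.83],[0,0,0],30],[[-0.06,0,1.83],[0,0,0],30],[[-0.06,0,1.83],[0,0,0],30],[[-0.06,0,1.83],[0,0,0],30]]'

```text
time_s: 18.18
eef_pos: [0.4586, 0.0057, -0.0221]
eef_rot: [0.001, -0.047, 0.999, -0.0]
wrist_force: [-3.3, 1.7, 10.1]
opening: 0.611
```

Emit:
move_arm --motion '[[[0,0,-0.5],[0,0,0],30],[[0,0,-1.5],[0,0,0],30],[[0,0,-1.95],[0,0,0],30],[[0,0,-1.95],[0,0,0],30]]'

```text
time_s: 18.68
eef_pos: [0.4599, 0.0052, 0.0961]
eef_rot: [0.003, -0.047, 0.999, -0.001]
wrist_force: [1.6, 0.1, -0.4]
opening: 0.609
```

```bash
python3 go.py .404,.2925,.085,1.265
python3 - <<'E'
from h import *
I={n:viewer.camera(n) for n in('scene','top')}
p=monitor.get_obs()['eef_pos']; print(fit({'scene':I['scene']},'ivory',p[:2],.027,.026,p[2]+.0221,True))
x,y=proj('scene',p+[0,0,.02])[0].astype(int)
cv2.imwrite('pics/big_held.png',cv2.resize(I['scene'][y-50:y+50,x-50:x+50],(400,400)))
E
```

```text
t 18.68 [0.4599 0.0052 0.0961] jaw 1.664 tilt [ 0.0065 -0.0016] F [ 1.6  0.1 -0.4] open 0.609 q [-0.25  0.05  1.99  0.    1.1  -1.91]
.404,.2925,.085,1.265 -> [0.48 4.85 0.17] [-0.01  0.05  2.86]
{'scene': (array([0.4739, 0.0049]), np.float64(114.4)), 'yaw': {'scene': array([0.228, 0.094])}}
```

View pics/big_held.png

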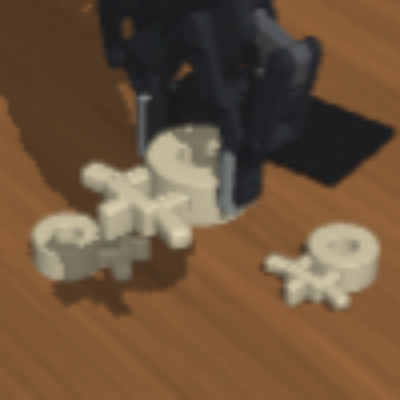

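Emit:
move_arm --motion '[[[0.46,4.85,0],[0,0,1.0],30],[[0.46,4.85,0],[0,0,2.0],30],[[0.46,4.85,0],[0,0,2.86],30],[[0.46,4.85,0.1],[0,0,2.86],30],[[0.46,4.85,0.1],[0,0,2.86],30],[[0.46,4.85,0.1],[0,0,2.86],30],[[0.46,4.85,0.1],[0,0,2.86],30],[[0.46,4.85,0.1],[0,0,2.86],30]]'

```text
time_s: 19.77
eef_pos: [0.4028, 0.2917, 0.0865]
eef_rot: [-0.001, 0.153, 0.988, -0.0]
wrist_force: [-0.1, -1.2, -1.3]
opening: 0.612
```

```bash
python3 go.py .405,.2922,.043,1.265 .405,.2922,.0065,1.265
```

```text
t 19.77 [0.4028 0.2917 0.0865] jaw 1.263 tilt [-0.0013 -0.0008] F [-0.1 -1.2 -1.3] open 0.612 q [ 0.39  0.15  1.9  -0.    1.09 -0.88]
.405,.2922,.043,1.265 -> [-0.03  0.02  0.72] [-0.01 -0.01 -0.01]
.405,.2922,.0065,1.265 -> [-0.03  0.02  1.33] [-0.01 -0.01 -0.01]
```

Emit:
move_arm --motion '[[[-0.03,0.01,0.3],[0,0,0],30],[[-0.03,0.01,0.5],[0,0,0],30],[[-0.03,0.01,0.62],[0,0,0],30],[[-0.03,0.01,0.74],[0,0,0],30],[[-0.03,0.01,0.74],[0,0,0],30]]'

```text
time_s: 20.4
eef_pos: [0.4044, 0.2928, 0.0424]
eef_rot: [-0.0, 0.152, 0.988, -0.0]
wrist_force: [-0.3, 0.3, -0.4]
opening: 0.612
```

Emit:
move_arm --motion '[[[0,0,0.3],[0,0,0],30],[[0,0,0.48],[0,0,0],30],[[0,0,0.57],[0,0,0],30],[[0,0,0.6],[0,0,0],30],[[0,0,0.6],[0,0,0],30]]'

```text
time_s: 21.02
eef_pos: [0.405, 0.2931, 0.0071]
eef_rot: [0.0, 0.152, 0.988, 0.0]
wrist_force: [0.2, 0.6, -1.0]
opening: 0.612
```

Emit:
move_arm --motion '[[[0,0,0.02],[0,0,0],30],[[0,0,0.02],[0,0,0],30],[[0,0,0.02],[0,0,0],85],[[0,0,0.02],[0,0,0],85],[[0,0,0.02],[0,0,0],85],[[0,0,-0.8],[0,0,0],85],[[0,0,-1.6],[0,0,0],85],[[0,0,-1.8],[0,0,0],85]]'

```text
time_s: 22.02
eef_pos: [0.4071, 0.294, 0.1184]
eef_rot: [0.003, 0.152, 0.988, 0.002]
wrist_force: [0.9, 0.9, -0.2]
opening: 0.848
```

```bash
python3 go.py .655,-.1285,.07,1.571
```

```text
t 22.02 [0.4071 0.294  0.1184] jaw 1.265 tilt [0.0059 0.0024] F [ 0.9  0.9 -0.2] open 0.848 q [ 0.39  0.11  1.87  0.    1.16 -0.88]
.655,-.1285,.07,1.571 -> [-6.06 -5.47  0.81] [ 0.02  0.04 -2.19]
```

Emit:
move_arm --motion '[[[-6.06,-5.47,0],[0,0,-1.0],80],[[-6.06,-5.47,0],[0,0,-2.0],80],[[-6.06,-5.47,0],[0,0,-2.19],80],[[-6.06,-5.47,0],[0,0,-2.19],80],[[-6.06,-5.47,0],[0,0,-2.19],80],[[-6.06,-5.47,0],[0,0,-2.19],80],[[-6.06,-5.47,0.4],[0,0,-2.19],80],[[-6.06,-5.47,0.81],[0,0,-2.19],80],[[-6.06,-5.47,0.81],[0,0,-2.19],80],[[-6.06,-5.47,0.81],[0,0,-2.19],80]]'

```text
time_s: 23.28
eef_pos: [0.6517, -0.1291, 0.0648]
eef_rot: [-0.001, 0.0, 1.0, 0.001]
wrist_force: [-0.8, 0.3, 0.1]
opening: 0.801
```

```bash
python3 go.py .6555,-.1285,-.0245,1.571;  python3 - <<'E'
from h import *
I={n:viewer.camera(n) for n in('scene','top')}
for n in I: cv2.imwrite(f'pics/{n}_d.png',I[n])
print(fit(I,'ivory',(.404,.2925),.027,.026,.027,True))
E
```

```text
t 23.27 [ 0.6517 -0.1291  0.0648] jaw 1.57 tilt [-0.0024  0.0012] F [-0.8  0.3  0.1] open 0.801 q [-0.37  0.52  1.46  0.    1.17 -1.94]
.6555,-.1285,-.0245,1.571 -> [-0.07  0.01  1.49] [ 0.01 -0.02 -0.01]
{'scene+top': (array([0.4026, 0.294 ]), np.float64(166.5)), 'yaw': {'scene': array([-0.193,  0.07 ]), 'top': array([-0.354,  0.061])}, 'scene': (array([0.4065, 0.2933]), np.float64(68.5)), 'top': (array([0.4023, 0.2941]), np.float64(41.3))}
```

Emit:
move_arm --motion '[[[-0.06,0.01,0.7],[0,0,0],80],[[-0.06,0.01,1.2],[0,0,0],80],[[-0.06,0.01,1.4],[0,0,0],80],[[-0.06,0.01,1.5],[0,0,0],80],[[-0.06,0.01,1.5],[0,0,0],80],[[-0.06,0.01,1.5],[0,0,0],30],[[-0.06,0.01,1.5],[0,0,0],30],[[-0.06,0.01,1.5],[0,0,0],30],[[-0.06,0.01,1.5],[0,0,0],30],[[-0.06,0.01,1.5],[0,0,0],30]]'

```text
time_s: 24.62
eef_pos: [0.6575, -0.1293, -0.0213]
eef_rot: [0.001, 0.0, 1.0, -0.0]
wrist_force: [-3.3, 1.4, 8.7]
opening: 0.511
```

Emit:
move_arm --motion '[[[0,0,-0.5],[0,0,0],30],[[0,0,-1.5],[0,0,0],30],[[0,0,-2.4],[0,0,0],30],[[0,0,-2.4],[0,0,0],30]]'

```text
time_s: 25.12
eef_pos: [0.6606, -0.1305, 0.1278]
eef_rot: [0.006, 0.0, 1.0, -0.002]
wrist_force: [-0.3, 0.3, -0.7]
opening: 0.503
```

```bash
python3 go.py .404,.2928,.11,1.265
python3 - <<'E'
from h import *
I={n:viewer.camera(n) for n in('scene','top')}
p=monitor.get_obs()['eef_pos']
x,y=proj('scene',p+[0,0,.02])[0].astype(int); u,v=proj('scene',[.404,.2925,.04])[0].astype(int)
cv2.imwrite('pics/red_held.png',np.hstack([cv2.resize(I['scene'][b-45:b+45,a-45:a+45],(390,390),interpolation=cv2.INTER_CUBIC) for a,b in((x,y),(u,v))]))
E
```

```text
t 25.12 [ 0.6606 -0.1305  0.1278] jaw 1.571 tilt [ 0.0117 -0.0045] F [-0.3  0.3 -0.7] open 0.503 q [-0.37  0.45  1.42  0.    1.26 -1.94]
.404,.2928,.11,1.265 -> [4.28 7.06 0.21] [-0.02  0.09  2.19]
```

View pics/red_held.png

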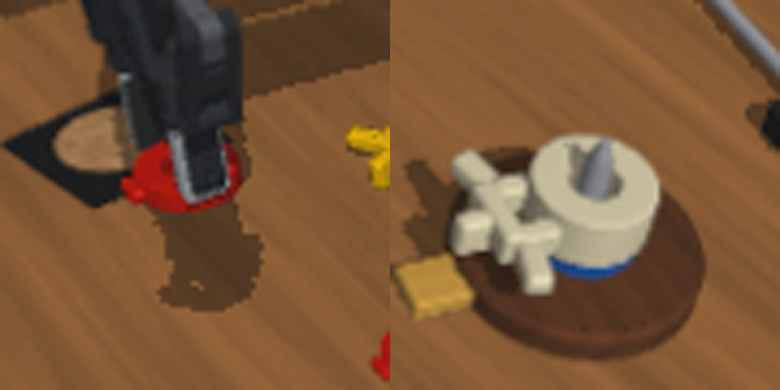

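```bash
cat > held.py <<'E'
import sys
from h import *
# ring held in gripper: fit centre ignoring gripper-coloured pixels. args: colour R H dz yaw
c=sys.argv[1]; R,H,dz,yaw=map(float,sys.argv[2:])
p=monitor.get_obs()['eef_pos']; im=viewer.camera('scene'); n='scene'
b=proj(n,p+[0,0,.03])[0].astype(int)-45; cr=cv2.resize(im[b[1]:b[1]+90,b[0]:b[0]+90],None,fx=S,fy=S,interpolation=cv2.INTER_CUBIC)
m=colmask(cr,c); hs=cv2.cvtColor(cr,cv2.COLOR_BGR2HSV).astype(int)
grip=cv2.dilate(((hs[...,1]<70)).astype(np.uint8),np.ones((9,9)))>0
th=np.linspace(0,2*np.pi,72,endpoint=False); C=np.c_[np.cos(th),np.sin(th),0*th]
px=lambda P:np.round((proj(n,P)-b+.5)*S-.5).astype(np.int32)
def cost(q):
    P=np.array([q[0],q[1],p[2]+dz]); up=np.array([0,0,H]); Z=np.zeros(m.shape,np.uint8)
    o=cv2.fillConvexPoly(Z.copy(),cv2.convexHull(np.r_[px(P+R*C),px(P+up+R*C)]),1)>0
    d=np.array([np.cos(yaw),np.sin(yaw),0]); e=np.array([-d[1],d[0],0]); k=R*.75
    far=cv2.fillPoly(Z.copy(),[px(P+[0,0,H/2]+np.array([k*d-.05*e,.09*d-.05*e,.09*d+.05*e,k*d+.05*e]))],1)>0
    near=cv2.fillPoly(Z.copy(),[px(P+up+.013*C)],1)>0
    return ((o^m)&~grip&~far&~near).sum()/S**2
r=minimize(cost,p[:2],method='Nelder-Mead',options=dict(initial_simplex=[p[:2],p[:2]+[.01,0],p[:2]+[0,.01]],xatol=1e-4))
print('eef',p.round(4),'ring',r.x.round(4),'diff mm',((r.x-p[:2])*1e3).round(1),'cost',round(r.fun,1))
E
python3 held.py red .024 .012 .0213 0
```

```text
eef [ 0.6567 -0.1291  0.1214] ring [ 0.6556 -0.1313] diff mm [-1.1 -2.2] cost 18.4
```

```bash
python3 go.py .4055,.2925,.085,1.265
```

```text
t 25.27 [ 0.6556 -0.1287  0.1196] jaw 1.571 tilt [-0.0011  0.0004] F [-1.1  0.9 -0.9] open 0.502 q [-0.37  0.46  1.42 -0.    1.26 -1.94]
.4055,.2925,.085,1.265 -> [4.17 7.02 0.58] [ 0.   -0.01  2.19]
```

Emit:
move_arm --motion '[[[4.17,7.02,0],[0,0,1.0],30],[[4.17,7.02,0],[0,0,2.0],30],[[4.17,7.02,0],[0,0,2.19],30],[[4.17,7.02,0],[0,0,2.19],30],[[4.17,7.02,0],[0,0,2.19],30],[[4.17,7.02,0],[0,0,2.19],30],[[4.17,7.02,0.2],[0,0,2.19],30],[[4.17,7.02,0.5],[0,0,2.19],30],[[4.17,7.02,0.5],[0,0,2.19],30],[[4.17,7.02,0.5],[0,0,2.19],30]]'

```text
time_s: 26.52
eef_pos: [0.4052, 0.2919, 0.089]
eef_rot: [-0.001, 0.152, 0.988, -0.001]
wrist_force: [0.6, -0.4, -0.3]
opening: 0.505
```

```bash
python3 go.py .4055,.2925,.044,1.265 .4055,.2925,.033,1.265; python3 held.py red .024 .012 .0213 -.3
```

```text
t 26.52 [0.4052 0.2919 0.089 ] jaw 1.266 tilt [-0.0023 -0.0013] F [ 0.6 -0.4 -0.3] open 0.505 q [ 0.39  0.15  1.89 -0.    1.1  -0.88]
.4055,.2925,.044,1.265 -> [-0.    0.01  0.75] [-0.01 -0.01  0.01]
.4055,.2925,.033,1.265 -> [-0.    0.01  0.93] [-0.01 -0.01  0.01]
eef [0.4052 0.2919 0.089 ] ring [0.4038 0.2917] diff mm [-1.4 -0.2] cost 28.6
```

Emit:
move_arm --motion '[[[0,0.02,0.3],[0,0,0],30],[[0,0.02,0.5],[0,0,0],30],[[0,0.02,0.65],[0,0,0],30],[[0,0.02,0.75],[0,0,0],30],[[0,0.02,0.75],[0,0,0],30]]'

```text
time_s: 27.2
eef_pos: [0.4064, 0.2932, 0.0449]
eef_rot: [-0.0, 0.152, 0.988, -0.0]
wrist_force: [0.5, -1.6, -0.2]
opening: 0.502
```

Emit:
move_arm --motion '[[[0,0,0.1],[0,0,0],30],[[0,0,0.15],[0,0,0],30],[[0,0,0.17],[0,0,0],30],[[0,0,0.17],[0,0,0],30]]'

```text
time_s: 27.7
eef_pos: [0.4065, 0.2935, 0.035]
eef_rot: [-0.0, 0.152, 0.988, -0.0]
wrist_force: [-0.3, 0.6, -0.9]
opening: 0.501
```

Emit:
move_arm --motion '[[[0,0,0.04],[0,0,0],30],[[0,0,0.04],[0,0,0],30],[[0,0,0.04],[0,0,0],75],[[0,0,0.04],[0,0,0],80],[[0,0,0.04],[0,0,0],80],[[0,0,-0.8],[0,0,0],80],[[0,0,-1.6],[0,0,0],80],[[0,0,-1.8],[0,0,0],80]]'

```text
time_s: 28.7
eef_pos: [0.4087, 0.2944, 0.1467]
eef_rot: [0.003, 0.152, 0.988, 0.002]
wrist_force: [-0.0, -0.2, -1.3]
opening: 0.8
```

```bash
python3 go.py .438,-.309,.1,2.05
```

```text
t 28.7 [0.4087 0.2944 0.1467] jaw 1.265 tilt [0.006  0.0025] F [-0.  -0.2 -1.3] open 0.8 q [ 0.39  0.08  1.84 -0.    1.22 -0.88]
.438,-.309,.1,2.05 -> [-3.49 -9.45  0.76] [ 0.01  0.05 -5.62]
```

Emit:
move_arm --motion '[[[-3.49,-9.45,0],[0,0,-1.0],80],[[-3.49,-9.45,0],[0,0,-2.0],80],[[-3.49,-9.45,0],[0,0,-3.0],80],[[-3.49,-9.45,0],[0,0,-4.0],80],[[-3.49,-9.45,0],[0,0,-5.0],80],[[-3.49,-9.45,0],[0,0,-5.62],80],[[-3.49,-9.45,0],[0,0,-5.62],80],[[-3.49,-9.45,0.4],[0,0,-5.62],80],[[-3.49,-9.45,0.76],[0,0,-5.62],80],[[-3.49,-9.45,0.76],[0,0,-5.62],80]]'

```text
time_s: 29.95
eef_pos: [0.4349, -0.312, 0.0962]
eef_rot: [-0.0, -0.237, 0.972, 0.0]
wrist_force: [1.0, 0.5, 0.8]
opening: 0.797
```

```bash
python3 go.py .438,-.309,.03,2.05 .438,-.309,-.025,2.05
python3 - <<'E'
from h import *
I={n:viewer.camera(n) for n in('scene','top')}
for n in I: cv2.imwrite(f'pics/{n}_e.png',I[n])
I={'scene':I['scene']}
print(fit(I,'red',(.404,.2925),.024,.012,.053,False,.05))
E
```

```text
t 29.95 [ 0.4349 -0.312   0.0962] jaw 2.049 tilt [-0.0003  0.0005] F [1.  0.5 0.8] open 0.797 q [-0.84  0.22  1.8   0.    1.13 -2.89]
.438,-.309,.03,2.05 -> [-0.07  0.02  1.1 ] [ 0.   -0.   -0.01]
.438,-.309,-.025,2.05 -> [-0.07  0.02  2.02] [ 0.   -0.   -0.01]
{'scene': (array([0.4069, 0.293 ]), np.float64(121.1)), 'yaw': {'scene': array([-2.539,  0.03 ])}}
```

Emit:
move_arm --motion '[[[-0.07,0.02,0.8],[0,0,0],80],[[-0.07,0.02,1.5],[0,0,0],80],[[-0.07,0.02,1.85],[0,0,0],80],[[-0.07,0.02,1.98],[0,0,0],80],[[-0.07,0.02,1.98],[0,0,0],80],[[-0.07,0.02,1.98],[0,0,0],25],[[-0.07,0.02,1.98],[0,0,0],25],[[-0.07,0.02,1.98],[0,0,0],25],[[-0.07,0.02,1.98],[0,0,0],25],[[-0.07,0.02,1.98],[0,0,0],25]]'

```text
time_s: 31.3
eef_pos: [0.4395, -0.3079, -0.0195]
eef_rot: [0.001, -0.237, 0.971, -0.001]
wrist_force: [-1.6, 1.3, 7.8]
opening: 0.492
```

Emit:
move_arm --motion '[[[0,0,-0.5],[0,0,0],25],[[0,0,-1.5],[0,0,0],25],[[0,0,-2.4],[0,0,0],25],[[0,0,-2.4],[0,0,0],25]]'

```text
time_s: 31.8
eef_pos: [0.4417, -0.3103, 0.129]
eef_rot: [0.003, -0.237, 0.971, -0.005]
wrist_force: [-0.1, 0.1, -0.6]
opening: 0.493
```

```bash
python3 held.py yellow .022 .024 .0215 .48; python3 go.py .405,.2925,.11,1.265
```

```text
eef [ 0.4417 -0.3103  0.129 ] ring [ 0.4473 -0.3115] diff mm [ 5.7 -1.2] cost 13.9
t 31.85 [ 0.4401 -0.3088  0.126 ] jaw 2.05 tilt [ 0.0045 -0.005 ] F [-0.4  0.3 -1.2] open 0.488 q [-0.83  0.18  1.78 -0.    1.18 -2.88]
.405,.2925,.11,1.265 -> [-4.1   9.16  0.21] [-0.04  0.03  5.62]
```

```bash
python3 held.py yellow .022 .024 .0195 .48
```

```text
eef [ 0.4401 -0.3088  0.126 ] ring [ 0.447  -0.3157] diff mm [ 6.9 -7. ] cost 14.8
```

Emit:
move_arm --motion '[[[-4.1,9.16,0],[0,0,1.0],25],[[-4.1,9.16,0],[0,0,2.0],25],[[-4.1,9.16,0],[0,0,3.0],25],[[-4.1,9.16,0],[0,0,4.0],25],[[-4.1,9.16,0],[0,0,5.0],25],[[-4.1,9.16,0],[0,0,5.62],25],[[-4.1,9.16,0],[0,0,5.62],25],[[-4.1,9.16,0.2],[0,0,5.62],25],[[-4.1,9.16,0.4],[0,0,5.62],25],[[-4.1,9.16,0.4],[0,0,5.62],25]]'

```text
time_s: 33.15
eef_pos: [0.4015, 0.2959, 0.0965]
eef_rot: [-0.001, 0.151, 0.988, -0.001]
wrist_force: [1.0, -0.7, -0.2]
opening: 0.489
```

```bash
python3 held.py yellow .022 .024 .0195 -.305; python3 go.py .405,.2925,.065,1.265
python3 - <<'E'
from h import *
I={n:viewer.camera(n) for n in('scene','top')}
u,v=proj('scene',[.404,.2925,.07])[0].astype(int); a,b=proj('top',[.404,.2925,.07])[0].astype(int)
cv2.imwrite('pics/y1.png',np.hstack([cv2.resize(i[b-50:b+50,a-50:a+50],(400,400),interpolation=cv2.INTER_CUBIC) for i,a,b in((I['scene'],u,v),(I['top'],a,b))]))
E
```

```text
eef [0.4015 0.2959 0.0965] ring [0.398  0.2892] diff mm [-3.5 -6.7] cost 83.3
t 33.2 [0.4006 0.2991 0.0957] jaw 1.267 tilt [-0.0042  0.0011] F [-3.3  0.7  1. ] open 0.486 q [ 0.4   0.14  1.88  0.    1.12 -0.87]
.405,.2925,.065,1.265 -> [-0.1  -0.08  0.51] [-0.   -0.03  0.02]
```

View pics/y1.png

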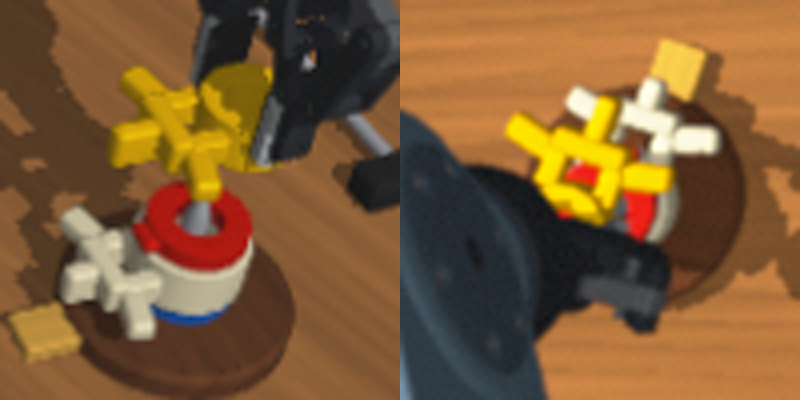

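Emit:
move_arm --motion '[[[-0.05,-0.05,0],[0,0,0],25],[[-0.05,-0.05,0],[0,0,0],25],[[-0.05,-0.05,0],[0,0,0],25],[[-0.05,-0.05,0],[0,0,0],25]]'

```text
time_s: 33.8
eef_pos: [0.406, 0.2897, 0.0989]
eef_rot: [0.0, 0.153, 0.988, 0.0]
wrist_force: [0.5, 0.6, -0.7]
opening: 0.487
```

```bash
sed -i 's/^print(.eef/cv2.imwrite("pics\/held_dbg.png",im);print("eef/; s/^print("eef.,/print("eef",/' held.py; grep -n '"eef' held.py; sed -i "s/print(\"eef',/print('eef',/" held.py; for d in .0175 .0195 .0215; do python3 held.py yellow .022 .024 $d -.305; done; python3 go.py .4035,.2925,.065,1.265
```

```text
19:cv2.imwrite("pics/held_dbg.png",im);print("eef',p.round(4),'ring',r.x.round(4),'diff mm',((r.x-p[:2])*1e3).round(1),'cost',round(r.fun,1))
eef [0.406  0.2897 0.0989] ring [0.3996 0.2816] diff mm [-6.4 -8.1] cost 73.3
eef [0.4059 0.2898 0.0989] ring [0.4018 0.2829] diff mm [-4.1 -6.9] cost 73.0
eef [0.4059 0.2899 0.0989] ring [0.4039 0.2843] diff mm [-1.9 -5.7] cost 74.9
t 33.95 [0.4058 0.2901 0.0988] jaw 1.265 tilt [0.0002 0.0001] F [ 0.2 -0.  -0.5] open 0.487 q [ 0.38  0.13  1.89  0.    1.12 -0.88]
.4035,.2925,.065,1.265 -> [0.05 0.03 0.56] [ 0.  0. -0.]
```

```bash
sed -i 's/(s>170)&(v>130)/(s>150)\&(v>60)/' h.py
cat >> held.py <<'E'
d=np.array([np.cos(yaw),np.sin(yaw)]); out=[]
for dz in(dz-.004,dz-.002,dz,dz+.002,dz+.004):
    cs=[(cost(p[:2]+t*d),t) for t in np.arange(-.009,.0095,.0005)]; out.append((round(dz,4),*np.round(min(cs),4)))
print(out)
E
python3 held.py yellow .022 .024 .0195 -.305
```

```text
eef [0.4058 0.2901 0.0988] ring [0.4077 0.2878] diff mm [ 1.9 -2.3] cost 12.7
[(0.0155, np.float64(52.75), np.float64(-0.004)), (0.0175, np.float64(27.8056), np.float64(-0.001)), (0.0195, np.float64(16.9167), np.float64(0.0035)), (0.0215, np.float64(13.6111), np.float64(0.004)), (0.0235, np.float64(17.0556), np.float64(0.0075))]
```

```bash
python3 go.py .4013,.2932,.058,1.265 .4013,.2932,.0465,1.265
```

```text
t 34.0 [0.4057 0.2901 0.0988] jaw 1.265 tilt [0.0002 0.0001] F [-0.8 -0.3  0. ] open 0.49 q [ 0.38  0.13  1.89  0.    1.12 -0.88]
.4013,.2932,.058,1.265 -> [0.09 0.03 0.68] [ 0.  0. -0.]
.4013,.2932,.0465,1.265 -> [0.09 0.03 0.87] [ 0.  0. -0.]
```

Emit:
move_arm --motion '[[[0.09,0.03,0.2],[0,0,0],25],[[0.09,0.03,0.45],[0,0,0],25],[[0.09,0.03,0.6],[0,0,0],25],[[0.09,0.03,0.68],[0,0,0],25],[[0.09,0.03,0.68],[0,0,0],25]]'

```text
time_s: 34.62
eef_pos: [0.4008, 0.2934, 0.0574]
eef_rot: [-0.0, 0.152, 0.988, -0.0]
wrist_force: [-0.0, 0.1, -0.9]
opening: 0.49
```

Emit:
move_arm --motion '[[[0,0,0.06],[0,0,0],25],[[0,0,0.12],[0,0,0],25],[[0,0,0.17],[0,0,0],25],[[0,0,0.17],[0,0,0],25]]'

```text
time_s: 35.12
eef_pos: [0.4008, 0.2934, 0.0474]
eef_rot: [-0.0, 0.152, 0.988, -0.0]
wrist_force: [0.7, -1.2, -0.4]
opening: 0.486
```

Emit:
move_arm --motion '[[[0,0,0.03],[0,0,0],25],[[0,0,0.03],[0,0,0],25],[[0,0,0.03],[0,0,0],25]]'

```text
time_s: 35.5
eef_pos: [0.4011, 0.2935, 0.0459]
eef_rot: [0.0, 0.152, 0.988, -0.0]
wrist_force: [0.4, -0.0, -1.4]
opening: 0.485
```

```bash
python3 held.py yellow .022 .024 .0205 -.305
```

```text
eef [0.4011 0.2935 0.0459] ring [0.4039 0.2891] diff mm [ 2.8 -4.5] cost 11.9
[(0.0165, np.float64(35.4444), np.float64(-0.003)), (0.0185, np.float64(23.0), np.float64(0.0)), (0.0205, np.float64(17.8333), np.float64(-0.0005)), (0.0225, np.float64(13.8889), np.float64(0.005)), (0.0245, np.float64(13.3889), np.float64(0.0075))]
```

Almost down. One more mm, then release and lift clear.

Emit:
move_arm --motion '[[[0,0,0.03],[0,0,0],25],[[0,0,0.03],[0,0,0],25],[[0,0,0.03],[0,0,0],25]]'

```text
time_s: 35.92
eef_pos: [0.4014, 0.2937, 0.0454]
eef_rot: [0.0, 0.152, 0.988, 0.0]
wrist_force: [-4.1, -2.9, 12.5]
opening: 0.491
```

Emit:
move_arm --motion '[[[0,0,0],[0,0,0],75],[[0,0,0],[0,0,0],80],[[0,0,0],[0,0,0],80],[[0,0,0],[0,0,0],80],[[0,0,-0.6],[0,0,0],80],[[0,0,-1.4],[0,0,0],80],[[0,0,-2.0],[0,0,0],80]]'

```text
time_s: 36.8
eef_pos: [0.4014, 0.2937, 0.166]
eef_rot: [0.001, 0.152, 0.988, 0.0]
wrist_force: [0.9, 0.2, -0.9]
opening: 0.801
```

Emit:
move_arm --motion '[[[-1,-4,-0.5],[0,0,0],80],[[-1,-4,-0.5],[0,0,0],80],[[-1,-4,-0.5],[0,0,0],80],[[-1,-4,-0.5],[0,0,0],80],[[-1,-4,-0.5],[0,0,0],80],[[-1,-4,-0.5],[0,0,0],80]]'

```text
time_s: 37.55
eef_pos: [0.386, 0.0466, 0.194]
eef_rot: [0.0, 0.153, 0.988, 0.0]
wrist_force: [0.4, 0.5, -0.8]
opening: 0.799
```

```bash
python3 go.py
python3 - <<'E'
from h import *
I={n:viewer.camera(n) for n in('scene','top')}
for n in I: cv2.imwrite(f'pics/{n}_f.png',I[n])
print(fit(I,'yellow',(.404,.2925),.022,.024,.065,True))
for t in('cup','gel'): print(t,[(ray('top',np.array(r['centre'])*[640,480],.01)[0].round(3)) for r in spotter.search_frame('top',t)[:1]])
u,v=proj('scene',[.404,.2925,.05])[0].astype(int); a,b=proj('top',[.404,.2925,.05])[0].astype(int)
cv2.imwrite('pics/fin.png',np.hstack([cv2.resize(i[b-50:b+50,a-50:a+50],(400,400),interpolation=cv2.INTER_CUBIC) for i,a,b in((I['scene'],u,v),(I['top'],a,b))]))
E
```

```text
t 37.55 [0.386  0.0466 0.194 ] jaw 1.263 tilt [0.0001 0.0005] F [ 0.4  0.5 -0.8] open 0.799 q [-0.19 -0.26  2.05  0.    1.35 -1.45]
{'scene+top': (array([0.3986, 0.2947]), np.float64(98.6)), 'yaw': {'scene': array([-0.254,  0.07 ]), 'top': array([-0.368,  0.062])}, 'scene': (array([0.4031, 0.2945]), np.float64(17.3)), 'top': (array([0.3983, 0.2949]), np.float64(29.4))}
cup [array([ 0.686, -0.002,  0.01 ])]
gel [array([0.659, 0.466, 0.01 ])]
```

View pics/fin.png

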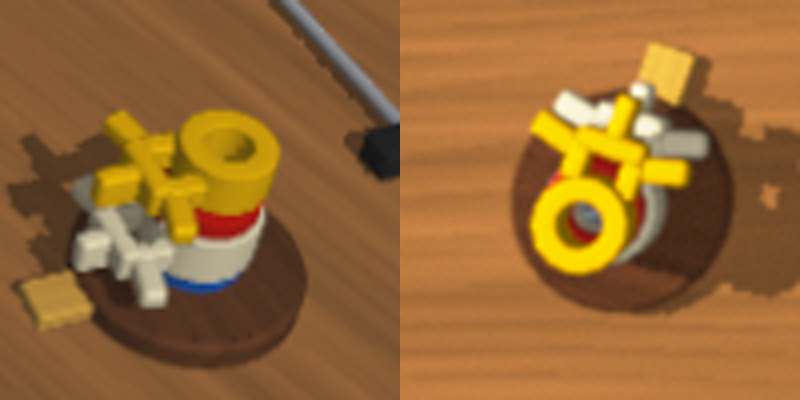

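```bash
python3 -c "
from bench import workorder; print(workorder.hand_in())"
```

```text
the job is handed in; nothing more can be done
None
```

I rebuilt the spine model on the post and handed it in at about 37.6 s. The stack from the bottom up is blue disc, largest ivory vertebra, far red disc, yellow vertebra. No grasp slipped and nothing had to be redone.

**Last checks**
- **Stack:** the final pictures show the order right and the post inside the yellow vertebra's hole. Every piece appears to lie flat. The yellow vertebra met the red disc at about 65 mm above the table, as it should.
- **Spikes:** the yellow spike points along about -0.25 to -0.37 rad, and the big vertebra's along about -0.19 to -0.35 rad. The brass tab points along about -0.3 rad.
- **Untouched things:** the cup and the gel bottle read within about 5 mm of where they were at the start, which is detector noise.
- **Robot:** at hand-in the gripper was about 25 cm clear of the stack and touching nothing. The highest wrist force I read was about 25 N, in the table probe described below.

**What disagreed**
- **Fingertip height:** the shut fingertips were 28.5 mm above the reported TCP height, where the text puts them 8 mm below it. I found this by touching the bare table gently, and used the measured value for every grasp and placing.
- **Cameras:** the two cameras differed by 2 to 5 mm in x. I averaged them, and the hole clearance covered the rest.

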